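# Hang a second dipping basket on the drip bar

## Robot

A 6-joint arm with a two-finger parallel gripper is mounted at the origin on the work surface. World frame = base frame: x ahead of the robot, y to its left, z up, the work surface at z = 0. Lengths are in m, angles in rad, forces in N, time in s.
With the tool pointing down it reaches from about 0.225 to 0.875 m from the base axis. Payload 3.4 kg.
Tool frame: the origin (TCP) lies at the very end of the fingers, on their centre line; the grasp point (between the pads) lies 19 mm behind it; z points along the fingers, y is the direction in which the jaws open and shut (so a half turn about z gives the same grasp; the last joint's range is limited). The gripper opens to 85 mm and grips with 20 to 120 N. Pads are 22 mm wide; open, the fingers measure 114 mm over their backs; the gripper's body (76 mm by 85 mm) begins 54 mm behind the grasp point. The pads swing forward as they close: fully open they stand 13 mm farther back than shut.
Start: joints at [-1.468, 0.276, 1.505, -0, 1.361, -0.121], TCP at [0.128, -0.561, 0.231] pointing down, gripper open.
Joint ranges: [-2.89, 2.89], [-0.75, 2.08], [0.22, 2.7], [-1.18, 4.32], [0.11, 2.71], [-2.7, 2.7]. Speed limits (rad/s): [2.57, 2.57, 3.14, 3.14, 3.14, 3.14].

## Interface

Orientations are given as a unit quaternion [w, x, y, z].
In Python, from rig import telemetry, optics, order gives the robot as it stands.
- The arm moves only by the shell command python3 -m creep 'ROWS' [FORCE]. ROWS is a JSON object of lists of equal length, an entry for each row: "slide": the shift along the world's x, y, z normalised to -1 to 1, where 1 is 0.15 m, a list of three; "twist": the turn, a rotation vector about the world's x, y, z normalised to -1 to 1, where 1 is 360 degrees, a list of three; "fingers": the gripper's target within -1 to 1 (fully open at 1, half-way at 0, shut at -1). A call has 1 to 20 rows; each row is the pose to reach, as a shift and turn from the pose commanded when the call began, turning the shorter way round; what a row does not reach only later rows make up. A row lasts 1/10 s, in which the tool goes at most 50 mm and 8.59 degrees, less where a joint would pass 70% of its speed; a pose out of reach is approached as far as the arm can. A call with a number of a shift or a turn outside -1 to 1 is refused whole. A call with a gripper value outside its range is refused whole. The fingers move at their own pace and stop on an object; FORCE is the grip in N (left out, the last holds). Time passes only in rows, so rows that repeat a pose let the fingers close. It gives the time, the measured TCP pose, the force and the opening at its end, in the units of the state.
- telemetry.get_state(): the state, without advancing time (a new reading comes with each control period).
- optics.get_image(name): name is "scene" or "side" or "wrist"; returns a dict with "img" (384x512x3 uint8, blue, green, red), "depth" (384x512 float32, m along the optical axis (not along the pixel's ray), 0 where there is no reading), "fovy" (degrees; the focal length in pixels is half the picture's height over the tangent of half this angle, whatever the lens; pixels are square), "cx", "cy" (the principal point, pixels), "dist" ([k1, k2, p1, p2, k3] as OpenCV has them; the pictures are not rectified), "world_from_camera" (4x4, takes a point from camera to world coordinates). Camera axes: x right, y down, z forward; pixel columns grow to the right and rows downward; lengths in m; the calibration is good to about 2 mm. A picture is of the moment at which its call begins.
- order.sign_off(): hands the job in, once; it reports no verdict.
The state is a dict: "clock": time; "qpos": joint angles; "qd": joint speeds; "effort": joint torques, N m; "position": TCP position; "ee_rot": TCP orientation; "contact_force": force on the tool from outside, world axes, zero at the start; "moment": the same for the moment, N m; "width": finger opening in m.
Only numpy, scipy, OpenCV 4.12 (cv2) and the standard library are available. Lean on these libraries where they do the work, as an engineer would, in place of code of your own. Each camera call takes 0.05 s, during which the arm holds its last target.

## Task

Hang the steel dipping basket that stands on the bench on the drip bar beside the one already hanging there. First make room: push the hanging basket back along the bar until it meets the stop plate and press it home firmly but gently (more than 5 newtons, without shifting the stand). Then set the second basket's hook down on the bar in front of the first, between it and the bar's upturned end, without dropping it, dislodging the first or disturbing the other things; leave both hanging still.

Things in the scene. Friction and masses are not known exactly. Their poses are not given: they have to be found in the camera images.
- stand: Loose drip stand, 2.6 kg: begins to slide or tip if pushed with about 12 N at bar height. Origin: underside centre of its dark steel base, 200 (x) x 140 (y) x 12 mm. At x = +80 mm a post (16 mm thick, 177 mm high) with a 30 mm clamp block carries a bar of 10 mm diameter along the stand's x axis, at y = 0, axis 155 mm above the bench. The bar points from the post to -x, roughly at the robot.
- bar_end (a point): On the bar's axis where it turns up: x = -54, z = 155 mm in the stand's frame. The upturned tip beyond it ends at x = -60 mm and rises to 173 mm. Hooks (20 mm wide) may hang with their centres as far forward as x = -43 mm.
- bar_root (a point): On the bar's axis in the stand's clamp block: x = +80, z = 155 mm in the stand's frame. In front of it an upright steel stop plate stands across the bar, 44 mm wide (y), 125 to 195 mm above the bench, tightly clamped. Its face towards -x lies anywhere from x = +28 to +40 mm: set by hand, not measured; find it by feel or sight.
- first: Basket hanging on the bar, same shape as second, lip towards the stand's -y; its axes start parallel to the stand's. It starts too far forward for two. Pushed low, at the flanks of its hook on both sides of the bar, it slides; pushed high on its tab it tips and jams. Home, its centre is 10 mm in front of the stop plate's face. Hanging baskets need 45 mm between centres along the bar. 0.11 to 0.22 kg.
- second: Basket standing on the bench, 0.11 to 0.22 kg. Origin: centre of its underside, z up. Steel cup 44 mm in diameter, 50 mm high. A strip 20 mm wide (x), 4 thick rises from the rim at y = +21 mm to z = 97 and bends over into an inverted 90 degree V hook (inside apex z = 112, y = 0); its lip ends at y = -18, z = 95. The hook's mouth opens to the basket's -y between the lip's end and the cup's rim (z = 50).
- second_tab (a point): Centre of the second basket's flat upright grip tab on top of the hook, 131.5 mm above its origin: 20 mm (x) x 10 mm (y), z = 113 to 150 mm. Pinch it across the 10 mm (basket's y). The first has the same tab.
- first_seat (a point): Point in the first basket's hook where the bar's axis lies when it hangs: 105 mm above the basket's origin, on its z axis.
- second_seat (a point): The same point of the second basket, 105 mm above its origin.
- jar: Bystander: glass jar with white cap, 56 mm diameter, 85 mm high. Origin: centre of underside.
- beaker: Bystander: glass beaker, 60 mm diameter, 70 mm high. Origin: centre of underside.
- bottle: Bystander: amber glass bottle, 64 mm diameter, 150 mm high. Origin: centre of underside.
- weight: Bystander: steel calibration weight with a knob, 38 mm diameter, 56 mm high. Origin: centre of underside.
- dish: Bystander: white ceramic dish, 80 mm diameter, 18 mm high. Origin: centre of underside.
- vial: Bystander: small glass vial with black cap, 28 mm diameter, 50 mm high. Origin: centre of underside.
Things that resemble listed ones, but are neither listed nor needed, are in the scene too. Leave any blue look-alike of the first alone.

How it is judged:
On the way, in this order (a step that is already met when the one before it is completed fails the run):
1. the first basket, still hanging and the second not yet on the bar, is pressed home against the stop plate with more than 4.5 N (contact force between first and stand above 4.5 N and x of first_seat in the frame of stand above 0.014 m and contact force between second and stand below 0.05 N), for 0.1 s.
2. the second basket hangs on the bar in front of the first, let go (x of second_seat in the frame of stand between -0.054 and -0.01 m and y of second_seat in the frame of stand between -0.006 and 0.006 m and z of second_seat in the frame of stand between 0.148 and 0.162 m and contact force between second and stand above 0.3 N and contact force between the fingers and second below 0.05 N), for 0.2 s.
At the end, for the whole second after the job is handed in: Both baskets hang still (under 50 mm/s), upright within 0.3 rad, seats within 6 mm sideways and 7 mm in height of the bar axis; in the stand frame the first seat at x = 8 to 34 mm (back towards the stop), the second at x = -54 to -10 mm (between it and the upturned end) (x of first_seat in the frame of stand between 0.008 and 0.034 m and y of first_seat in the frame of stand between -0.006 and 0.006 m and z of first_seat in the frame of stand between 0.148 and 0.162 m and x of second_seat in the frame of stand between -0.054 and -0.01 m and y of second_seat in the frame of stand between -0.006 and 0.006 m and z of second_seat in the frame of stand between 0.148 and 0.162 m and contact force between each of second, first and stand above 0.3 N and angle between each of first, second's own z axis and vertical below 0.3 rad and linear speed of each of first, second below 0.05 m/s); the robot touches nothing.
It fails at once if the stand is shifted by more than 15 mm (distance of stand from where it was at the start of the episode above 0.015 m).
It fails at once if the hanging basket is lifted, knocked off or swung off the bar (hook seat more than 14 mm off the bar's axis) (not (y of first_seat in the frame of stand between -0.014 and 0.014 m) or not (z of first_seat in the frame of stand between 0.141 and 0.169 m)).
It fails at once if the hanging basket is squeezed or shoved hard (more than 20 N from the fingers) (contact force between the fingers and first above 20 N).
It fails at once if the second basket is dropped (moves faster than 0.35 m/s out of the fingers) (linear speed of second above 0.35 m/s and contact force between the fingers and second below 0.05 N).
It fails at once if a bystander is moved by more than 30 mm (distance of any of jar, beaker, bottle, weight, dish, vial from where it was at the start of the episode above 0.03 m).
It also fails if it takes over 72 s, if anything falls off the work surface, if the arm or the gripper's body presses on something with over 40 N, if the wrist force passes 120 N, or if a joint passes its speed limit or range.

## Working session

There is one attempt and no reset: what is moved stays moved. The work goes in short steps, Python scripts to look and compute and a shell command to move; the robot and the scene stay as the last step left them, time stands still between calls to the robot, and variables do not carry over. Pictures are saved under pics/ and viewed, and the job is handed in when it is done.

```bash
ls -la && mkdir -p pics && python3 - <<'E'
from rig import telemetry, optics
import cv2
print(telemetry.get_state())
for n in ["scene","side","wrist"]:
    d=optics.get_image(n)
    cv2.imwrite(f"pics/{n}0.png",d["img"])
    print(n,d["fovy"],d["cx"],d["cy"],d["dist"],d["world_from_camera"].tolist() if hasattr(d["world_from_camera"],'tolist') else d["world_from_camera"])
E
```

```text
total 12
drwxr-xr-x  3 agent agent 4096 Dec  7 03:25 .
drwxr-xr-x 23 root  root  4096 Dec  7 03:25 ..
drwxr-xr-x  2 agent agent 4096 Dec  7 03:25 pics
{'clock': 0.0, 'qpos': array([-1.46798811e+00,  2.76609989e-01,  1.50617731e+00, -1.04580068e-05,
        1.36069107e+00, -1.20995014e-01]), 'qd': array([ 1.84142113e-03, -3.04808620e-03,  3.02131563e-04, -3.21470517e-04,
        1.94830029e-05, -5.32255273e-05]), 'effort': array([ 1.20417313e-03, -4.16777158e+01, -2.45809829e+01, -4.94683616e-05,
        1.11404329e-02, -6.80966707e-06]), 'position': array([ 0.1275526 , -0.56011301,  0.23041356]), 'ee_rot': array([-9.42865834e-04,  9.93744980e-01,  1.11669265e-01,  3.46089588e-06]), 'contact_force': array([ 0.81756005,  0.12335657, -0.30324691]), 'moment': array([ 0.0346452 ,  0.02219586, -0.05157447]), 'width': 0.08543351342229137}
scene 50.64163046109087 250.87791791175576 183.69624692486545 [-0.11213341  0.          0.          0.          0.        ] [[0.4310122486895578, 0.7033241612405413, -0.5652995362591939, 1.1595465921098227], [0.9022729430193603, -0.32794478112645087, 0.279
[... 246 characters left out ...]
          0.        ] [[0.9633396645411763, -0.13961318956874516, 0.2290957180309923, 0.3880947891588977], [-0.2676923150470982, -0.5569234071522862, 0.7862424200147269, -0.6206506995028916], [0.017818955817314647, -0.818745672272123, -0.5738797861479791, 0.5909985657689216], [0.0, 0.0, 0.0, 1.0]]
wrist 65.50883904518182 257.50712519287856 189.52717189659037 [-0.0639364  0.         0.         0.         0.       ] [[0.22224204171861153, -0.9294232716275309, -0.29458590775853294, 0.20386442723886197], [-0.9749883029769865, -0.2126312293154403, -0.06469752219258135, -0.543259451548225], [-0.0025067809632779883, 0.3015963237126417, -0.9534324168876472, 0.3737309411124027], [0.0, 0.0, 0.0, 1.0]]
```

View pics/scene0.png

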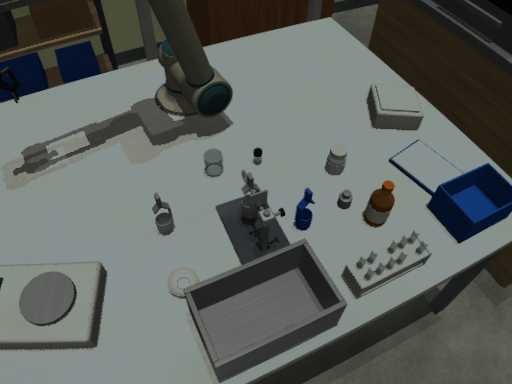

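View pics/side0.png

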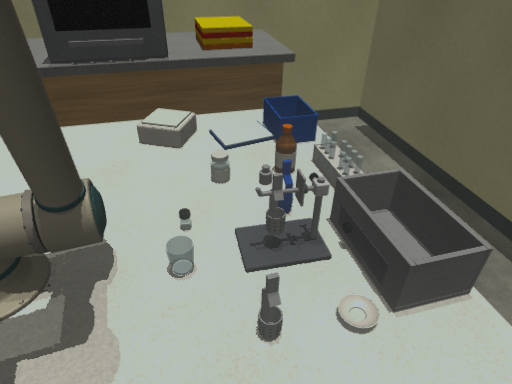

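View pics/wrist0.png

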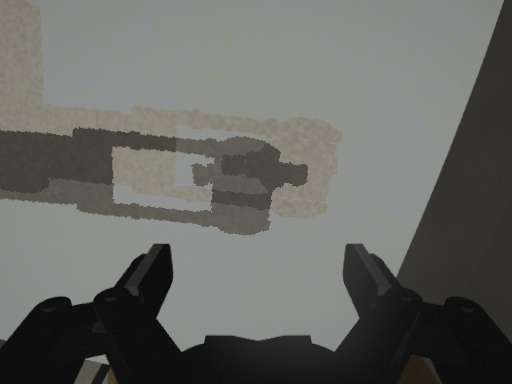

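The stand is at about (255,225) in the scene view and (285,235) in the side view. The second basket stands at (164,215) in scene and (270,310) in side. Next I'll enlarge both and compute 3D points.

```bash
cat > h.py <<'E'
import numpy as np, cv2
from rig import telemetry, optics
def K(d):
    f=d["img"].shape[0]/2/np.tan(np.radians(d["fovy"])/2)
    return np.array([[f,0,d["cx"]],[0,f,d["cy"]],[0,0,1.]])
def cam(d):
    T=np.array(d["world_from_camera"]); return K(d),np.array(d["dist"],float),T
def cloud(d):
    k,di,T=cam(d); h,w=d["depth"].shape
    uv=np.stack(np.meshgrid(np.arange(w),np.arange(h)),-1).reshape(-1,1,2).astype(np.float64)
    n=cv2.undistortPoints(uv,k,di).reshape(h,w,2)
    z=d["depth"][...,None]
    P=np.concatenate([n*z,z],-1)@T[:3,:3].T+T[:3,3]
    P[d["depth"]==0]=np.nan
    return P
def ray(d,uv):
    k,di,T=cam(d)
    n=cv2.undistortPoints(np.array(uv,float).reshape(-1,1,2),k,di).reshape(-1,2)
    r=np.c_[n,np.ones(len(n))]@T[:3,:3].T
    return T[:3,3],r/np.linalg.norm(r,axis=1,keepdims=True)
def onz(d,uv,z):
    o,r=ray(d,uv); t=(z-o[2])/r[:,2]; return o+r*t[:,None]
def tri(ds,uvs):
    A=np.zeros((3,3));b=np.zeros(3);L=[]
    for d,uv in zip(ds,uvs):
        o,r=ray(d,[uv]);r=r[0];M=np.eye(3)-np.outer(r,r);A+=M;b+=M@o;L.append((o,M))
    p=np.linalg.solve(A,b); return p,[float(np.linalg.norm(M@(p-o))) for o,M in L]
def proj(d,P):
    k,di,T=cam(d); Ti=np.linalg.inv(T)
    return cv2.projectPoints(np.array(P,float).reshape(-1,1,3),cv2.Rodrigues(Ti[:3,:3])[0],Ti[:3,3],k,di)[0].reshape(-1,2)
def crop(d,x0,y0,x1,y1,s,name):
    cv2.imwrite(name,cv2.resize(d["img"][y0:y1,x0:x1],None,fx=s,fy=s,interpolation=cv2.INTER_CUBIC))
E
python3 - <<'E'
from h import *
import pickle
S=optics.get_image("scene");D=optics.get_image("side")
pickle.dump((S,D),open("im0.pkl","wb"))
crop(S,140,160,320,280,4,"pics/s1.png"); crop(D,220,140,350,345,2.9,"pics/d1.png")
for d in (S,D):
    P=cloud(d)
    img=d["img"].astype(int)
    # dark base: z 5..20mm
    m=(abs(P[...,2]-0.012)<0.006)&(img.sum(-1)<180)
    n,l,st,c=cv2.connectedComponentsWithStats(m.astype(np.uint8))
    for i in np.argsort(-st[1:,4])[:3]+1:
        q=P[l==i]; r=cv2.minAreaRect((q[:,:2]*1000).astype(np.float32)); print(st[i],r)
E
```

```text
[ 216  198   74   67 2083] ((618.1510620117188, -33.90972137451172), (140.20423889160156, 193.8328094482422), 89.16216278076172)
[396  13 116  90 364] ((187.98822021484375, 1105.3717041015625), (706.0082397460938, 19.8364200592041), 0.07733429223299026)
[427 203  80  39 205] ((885.7926635742188, 520.8004760742188), (234.306396484375, 111.72993469238281), 53.10895919799805)
[ 16 255  34  38 680] ((83.16014862060547, 5.399448394775391), (52.55570602416992, 104.81065368652344), 2.4533791542053223)
[252 224  64  25 433] ((623.7136840820312, -23.444229125976562), (151.19493103027344, 60.311912536621094), 6.032370090484619)
[ 49  84 174  16 413] ((305.2497863769531, 1107.495361328125), (21.647871017456055, 778.8848266601562), 89.83395385742188)
```

View pics/s1.png

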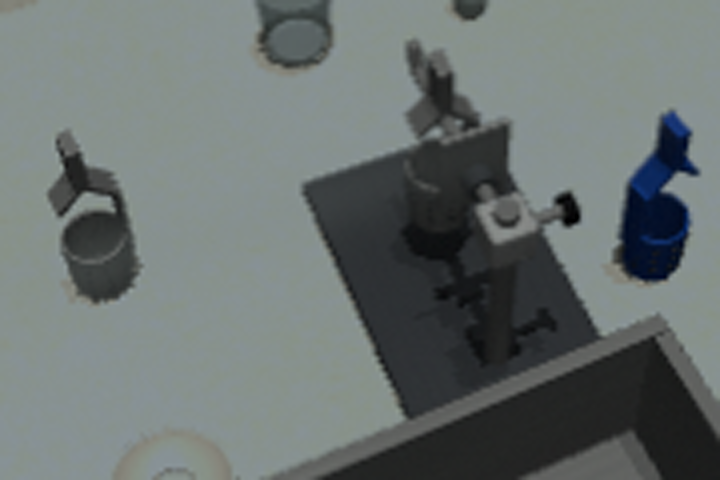

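View pics/d1.png

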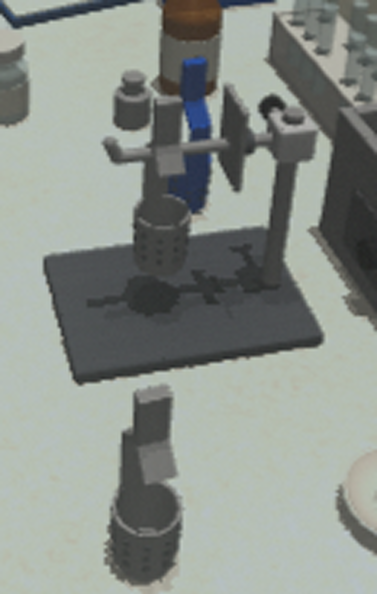

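```bash
python3 - <<'E'
from h import *
import pickle
S,D=pickle.load(open("im0.pkl","rb"))
np.set_printoptions(precision=4,suppress=True)
c=[(235.5,228),(311.4,218.6),(331,257),(247,268.3)]
Q=onz(D,c,0.012); print("side base",Q); print("mean",Q.mean(0))
e=np.arctan2(*(Q[1]-Q[0])[[1,0]]),np.arctan2(*(Q[2]-Q[3])[[1,0]]); print(np.degrees(e))
cs=[(140+302/4,160+187/4),(140+405/4,160+415/4),(140+600/4,160+335/4)]
Qs=onz(S,cs,0.012);print("scene base",Qs, np.degrees(np.arctan2(*(Qs[1]-Qs[0])[[1,0]])))
# points cloud at bar/basket area
for nm,d in(("scene",S),("side",D)):
    P=cloud(d).reshape(-1,3)
    m=(P[:,0]>.5)&(P[:,0]<.75)&(abs(P[:,1]+.03)<.08)&(P[:,2]>.1)
    q=P[m]; print(nm,len(q))
    t=q[(q[:,2]>.175)]; print("high", t.min(0),t.max(0),t.mean(0),len(t))
    b=q[(q[:,2]>.152)&(q[:,2]<.166)]
    print(np.c_[b][np.argsort(b[:,0])][::4])
    m=(P[:,0]>.45)&(P[:,0]<.7)&(P[:,1]<-.13)&(P[:,1]>-.32)&(P[:,2]>.02)
    q=P[m]; print("second",len(q),q.min(0),q.max(0))
    for lo,hi in((.02,.055),(.055,.1),(.1,.113),(.116,.16)):
        t=q[(q[:,2]>lo)&(q[:,2]<hi)]
        if len(t): print(lo,len(t),t.min(0),t.max(0),t.mean(0))
E
```

```text
side base [[ 0.5242  0.0402  0.012 ]
 [ 0.7201  0.028   0.012 ]
 [ 0.7105 -0.1104  0.012 ]
 [ 0.5193 -0.0958  0.012 ]]
mean [ 0.6185 -0.0345  0.012 ]
[-3.5593 -4.3632]
scene base [[ 0.5199 -0.0966  0.012 ]
 [ 0.7125 -0.1057  0.012 ]
 [ 0.7138  0.0348  0.012 ]] -2.7183579428619806
scene 956
high [ 0.5869 -0.0553  0.175 ] [ 0.7047 -0.0119  0.2037] [ 0.6432 -0.034   0.1877] 236
[[ 0.5563 -0.0334  0.1647]
 [ 0.5617 -0.0331  0.1626]
 [ 0.5633 -0.0339  0.1608]
 [ 0.5675 -0.033   0.161 ]
 [ 0.5701 -0.0343  0.1566]
 [ 0.574  -0.0333  0.1565]
 [ 0.5813 -0.034   0.1609]
 [ 0.5887 -0.0347  0.1617]
 [ 0.5903 -0.0409  0.1589]
 [ 0.5931 -0.0368  0.1599]
 [ 0.5944 -0.0428  0.1527]
 [ 0.595  -0.035   0.165 ]
 [ 0.5971 -0.0168  0.154 ]
 [ 0.5993 -0.037   0.1592]
 [ 0.5995 -0.0425  0.1544]
 [ 0.6017 -0.0381  0.1586]
 [ 0.6029 -0.0468  0.1527]
 [ 0.6051 -0.0179  0.1557]
 [ 0.6058 -0.0374  0.1629]
 [ 0.6073 -0.038   0.161 ]
 [ 0.6077 -0.0382  0.1576]
 [ 0.608  -0.0277  0.1642]
 [ 0.6083 -0.0223  0.1577]
 [ 0.609  -0.028   0.1577]
 [ 0.6095 -0.0445  0.1552]
 [ 0.6126 -0.0351  0.1577]
 [ 0.6145 -0.028   0
[... 4924 characters left out ...]
 -0.0504  0.1621]
 [ 0.7012  0.0022  0.1651]
 [ 0.7024  0.0052  0.1658]
 [ 0.7034 -0.0481  0.1626]
 [ 0.7043  0.0028  0.1616]
 [ 0.7054  0.0061  0.1648]
 [ 0.706  -0.0504  0.1532]
 [ 0.707   0.0019  0.1564]
 [ 0.7076 -0.049   0.1625]
 [ 0.7089  0.0014  0.1591]
 [ 0.7107 -0.0491  0.1568]]
second 1045 [ 0.5021 -0.2764  0.02  ] [ 0.6644 -0.2237  0.1519]
0.02 539 [ 0.5021 -0.2764  0.02  ] [ 0.6644 -0.2248  0.0547] [ 0.5238 -0.2475  0.0381]
0.055 99 [ 0.5132 -0.266   0.0552] [ 0.5336 -0.2237  0.0999] [ 0.5191 -0.234   0.079 ]
0.1 145 [ 0.5134 -0.2646  0.1   ] [ 0.5351 -0.2317  0.113 ] [ 0.5238 -0.2565  0.1064]
0.116 244 [ 0.514  -0.2525  0.116 ] [ 0.5343 -0.2402  0.1519] [ 0.5229 -0.2493  0.1374]
```

```bash
python3 - <<'E'
from h import *
import pickle
S,D=pickle.load(open("im0.pkl","rb"))
np.set_printoptions(precision=4,suppress=True)
# bar centreline in side: dark/bright vertical scan between tip and plate
for nm,d in(("side",D),("scene",S)):
    P=cloud(d).reshape(-1,3)
    m=(P[:,0]>.563)&(P[:,0]<.69)&(abs(P[:,1]+.034)<.006)&(abs(P[:,2]-.156)<.007)&~((P[:,0]>.588)&(P[:,0]<.614))&~((P[:,0]>.645)&(P[:,0]<.660))
    q=P[m].astype(np.float32)
    l=cv2.fitLine(q,cv2.DIST_HUBER,0,.001,.001).ravel(); print(nm,"bar",len(q),l,np.degrees(np.arctan(l[1]/l[0])))
    # plate
    m=(P[:,0]>.63)&(P[:,0]<.67)&(abs(P[:,1]+.034)<.03)&(P[:,2]>.17)
    q=P[m]; print("plate x",np.percentile(q,[5,25,50,75,95],axis=0)); 
    r=cv2.minAreaRect((q[:,:2]*1000).astype(np.float32)); print(r)
    # first tab
    m=(P[:,0]>.58)&(P[:,0]<.625)&(abs(P[:,1]+.034)<.03)&(P[:,2]>.17)
    q=P[m]; print("first tab",cv2.minAreaRect((q[:,:2]*1000).astype(np.float32)),q.min(0),q.max(0))
    m=(P[:,0]>.5)&(P[:,0]<.55)&(P[:,1]<-.21)&(P[:,1]>-.29)&(P[:,2]>.118)
    q=P[m]; print("second tab",cv2.minAreaRect((q[:,:2]*1000).astype(np.float32)),q.min(0),q.max(0))
    l=cv2.fitLine(q[:,:2].astype(np.float32),cv2.DIST_HUBER,0,.001,.001).ravel(); print(l,np.degrees(np.arctan(l[1]/l[0])))
    m=(P[:,0]>.49)&(P[:,0]<.56)&(P[:,1]<-.21)&(P[:,1]>-.29)&(P[:,2]>.044)&(P[:,2]<.054)
    q=P[m]; print("rim",cv2.minEnclosingCircle((q[:,:2]*1000).astype(np.float32)))
    m=(P[:,0]>.49)&(P[:,0]<.56)&(P[:,1]<-.21)&(P[:,1]>-.29)&(P[:,2]>.058)&(P[:,2]<.095)
    q=P[m]; print("strip",cv2.minAreaRect((q[:,:2]*1000).astype(np.float32)))
    m=(P[:,0]>.55)&(P[:,0]<.8)&(P[:,1]>.03)&(P[:,1]<.2)&(P[:,2]>.03)&(d["img"][...,0].ravel()>2*d["img"][...,2].ravel())
    q=P[m]; print("blue",q.min(0),q.max(0))
E
```

```text
side bar 151 [ 0.9992 -0.0397  0.0004  0.6238 -0.0344  0.1579] -2.273673
plate x [[ 0.6488 -0.0546  0.1726]
 [ 0.6493 -0.0501  0.1787]
 [ 0.6502 -0.0373  0.1858]
 [ 0.6511 -0.0241  0.194 ]
 [ 0.6536 -0.0133  0.1957]]
((651.5416259765625, -32.83210372924805), (44.932437896728516, 5.998462677001953), 87.47466278076172)
first tab ((600.6228637695312, -31.428543090820312), (11.496864318847656, 20.48432731628418), 84.16544342041016) [ 0.5902 -0.0375  0.1703] [ 0.6107 -0.0248  0.202 ]
second tab ((524.1065673828125, -246.3306427001953), (20.28086280822754, 12.110966682434082), 0.7225244045257568) [ 0.514  -0.2525  0.118 ] [ 0.5343 -0.2402  0.1519]
[ 0.9998 -0.0216  0.5225 -0.2505] -1.2389708
rim ((522.4782104492188, -246.24606323242188), 23.339651107788086)
strip ((519.334716796875, -226.54725646972656), (12.46066951751709, 3.3512675762176514), 5.424671649932861)
blue [0.6587 0.0737 0.0614] [0.6786 0.1037 0.1515]
scene bar 53 [ 0.9997 -0.0248 -0.0018  0.626  -0.0337  0.1591] -1.4218875
plate x [[ 0.6477 -0.0539  0.1717]
 [ 0.6509 -0.0458  0.1783]
 [ 0.652  -0.034   0.1858]
 [ 0.6528 -0.0233  0.1935]
 [ 0.6537 -0.014   0.1972]]
((650.7032470703125, -33.65623474121094), (43.398597717285156, 7.601212501525879), 87.63599395751953)
first tab ((598.471435546875, -31.395050048828125), (10.122315406799316, 22.891002655029297), 86.95097351074219) [ 0.5869 -0.0367  0.1706] [ 0.6101 -0.026   0.2037]
second tab ((524.14453125, -245.82943725585938), (22.024213790893555, 10.506770133972168), 3.445319652557373) [ 0.5128 -0.2511  0.1196] [ 0.5354 -0.2401  0.1537]
[ 0.9801  0.1985  0.5285 -0.2461] 11.448201
rim ((524.1229248046875, -244.66082763671875), 22.985280990600586)
strip ((525.3779907226562, -225.48898315429688), (16.99713134765625, 3.823922634124756), 19.006011962890625)
blue [0.648  0.0737 0.0301] [0.6903 0.1186 0.1522]
```

```bash
python3 -m creep '{"slide":[[0.2,0.25,0.05],[0.45,0.5,0.1],[0.6,0.75,0.15],[0.74,0.88,0.2],[0.74,0.88,0.2]],"twist":[[0,0,-0.02],[0,0,-0.0422],[0,0,-0.0422],[0,0,-0.0422],[0,0,-0.0422]],"fingers":[-0.5,-0.5,-0.5,-0.5,-0.5]}' 30
```

```text
clock: 0.75
position: [0.2409, -0.4262, 0.2627]
ee_rot: [0.0, 1.0, -0.019, 0.001]
contact_force: [0.6, -0.5, 1.1]
width: 0.0213
```

```bash
python3 -m creep '{"slide":[[0.2,0.25,0.0],[0.45,0.5,0],[0.6,0.75,0],[0.74,0.88,0],[0.74,0.88,0]],"twist":[[0,0,0],[0,0,0],[0,0,0],[0,0,0],[0,0,0]],"fingers":[-0.5,-0.5,-0.5,-0.5,-0.5]}'
```

```text
clock: 1.25
position: [0.3512, -0.2949, 0.2612]
ee_rot: [-0.0, 1.0, -0.019, 0.0]
contact_force: [-0.7, -0.8, 0.0]
width: 0.021
```

```bash
python3 -m creep '{"slide":[[0.2,0.25,0.0],[0.45,0.5,0],[0.6,0.75,0],[0.74,0.88,0],[0.74,0.88,0]],"twist":[[0,0,0],[0,0,0],[0,0,0],[0,0,0],[0,0,0]],"fingers":[-0.5,-0.5,-0.5,-0.5,-0.5]}'
```

```text
clock: 1.75
position: [0.4626, -0.1639, 0.2609]
ee_rot: [-0.0, 1.0, -0.019, 0.0]
contact_force: [0.1, 0.3, 0.4]
width: 0.0211
```

```bash
python3 - <<'E'
from h import *
W=optics.get_image("wrist"); cv2.imwrite("pics/w1.png",W["img"])
np.set_printoptions(precision=4,suppress=True)
print(W["world_from_camera"][:3,3], proj(W,[[.6,-.0315,.2],[.524,-.246,.15],[.56,-.031,.17]]))
E
```

```text
[ 0.5406 -0.1669  0.4042] [[ 42.6076  12.2595]
 [353.3334 113.4211]
 [ 78.346   78.8651]]
```

View pics/w1.png

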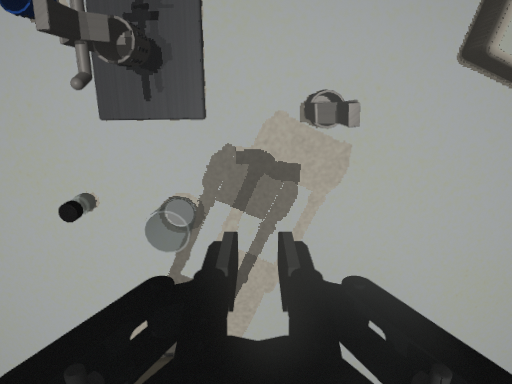

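The wrist view shows the second basket from above at (330,112), lip to the right (−y). The bar tip is at (80,80) and the first basket at (85,35). Next I'll measure both from this view.

```bash
python3 - <<'E'
from h import *
import pickle
W=optics.get_image("wrist"); pickle.dump(W,open("w1.pkl","wb"))
np.set_printoptions(precision=4,suppress=True)
crop(W,290,80,370,140,9,"pics/w1b.png"); crop(W,20,0,220,130,4,"pics/w1c.png")
P=cloud(W).reshape(-1,3)
B=(P[:,0]>.49)&(P[:,0]<.56)&(P[:,1]<-.21)&(P[:,1]>-.29)
for lo,hi in((.146,.156),(.118,.156),(.095,.116),(.058,.095),(.046,.054)):
    q=P[B&(P[:,2]>lo)&(P[:,2]<hi)]; 
    if len(q)>3: print(lo,len(q),cv2.minAreaRect((q[:,:2]*1000).astype(np.float32)),q.mean(0))
q=P[(P[:,0]>.58)&(P[:,0]<.625)&(abs(P[:,1]+.034)<.03)&(P[:,2]>.19)];print("first top",len(q),q.min(0) if len(q) else'',q.max(0) if len(q) else '')
q=P[(P[:,0]>.553)&(P[:,0]<.588)&(abs(P[:,1]+.034)<.01)&(P[:,2]>.15)&(P[:,2]<.166)].astype(np.float32)
print("bar",len(q),q.min(0),q.max(0)); print(cv2.fitLine(q,cv2.DIST_HUBER,0,.001,.001).ravel())
E
```

```text
0.146 334 ((523.0681762695312, -246.14263916015625), (20.4086971282959, 10.929880142211914), 1.3558526039123535) [ 0.5234 -0.2456  0.1502]
0.118 535 ((523.081298828125, -246.14744567871094), (20.40639305114746, 10.995373725891113), 1.971537709236145) [ 0.5235 -0.2439  0.1435]
0.095 486 ((523.2786865234375, -244.73193359375), (19.72287940979004, 43.28059005737305), 3.6274654865264893) [ 0.5233 -0.2339  0.1049]
0.058 105 ((522.6500244140625, -223.3853302001953), (2.4948666095733643, 18.769773483276367), 85.11959075927734) [ 0.5229 -0.2234  0.0775]
0.046 200 ((524.5678100585938, -242.27523803710938), (40.45163345336914, 42.505409240722656), 76.6393051147461) [ 0.527  -0.244   0.0502]
first top 724 [ 0.5889 -0.0368  0.19  ] [ 0.6078 -0.0238  0.2027]
bar 516 [ 0.555  -0.0356  0.153 ] [ 0.588  -0.0241  0.1658]
[ 0.9995  0.0151 -0.0287  0.5711 -0.0323  0.1598]
```

View pics/w1b.png

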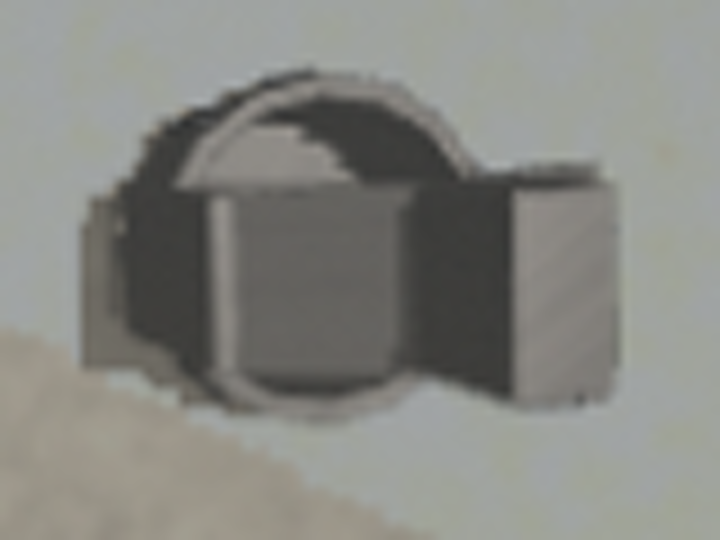

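View pics/w1c.png

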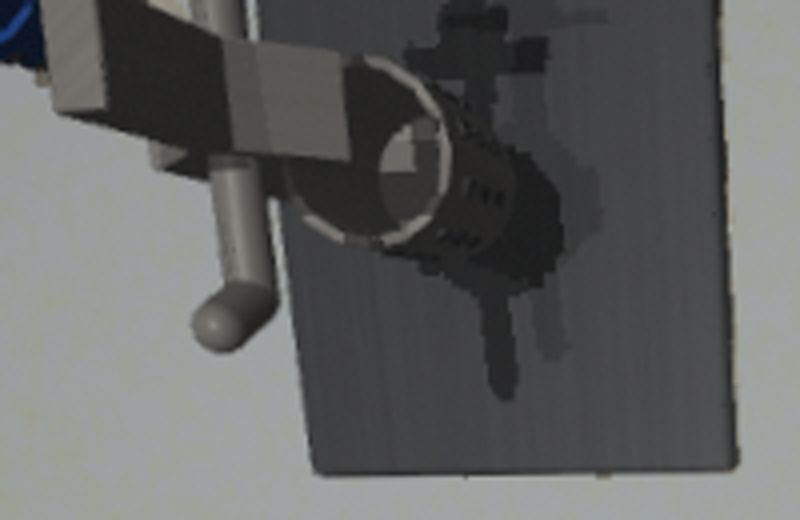

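```bash
python3 -m creep '{"slide":[[0.2,0.25,0.0],[0.4,0.5,0],[0.6,0.75,0],[0.716,0.88,0],[0.716,0.88,0],[0.716,0.88,0]],"twist":[[0,0,0],[0,0,0],[0,0,0],[0,0,0],[0,0,0],[0,0,0]],"fingers":[-0.5,-0.5,-0.5,-0.5,-0.5,-0.5]}'; python3 - <<'E'
from h import *
np.set_printoptions(precision=4,suppress=True)
for n in("wrist","side","scene"):
    d=optics.get_image(n); cv2.imwrite(f"pics/{n}2.png",d["img"])
print(telemetry.get_state()["position"],telemetry.get_state()["contact_force"])
E
```

```text
clock: 2.45
position: [0.5675, -0.0345, 0.2608]
ee_rot: [0.001, 1.0, -0.021, -0.001]
contact_force: [0.1, -0.1, -0.2]
width: 0.0213
[ 0.5671 -0.0346  0.2614] [-0.5711 -0.7435  0.2331]
```

View pics/wrist2.png

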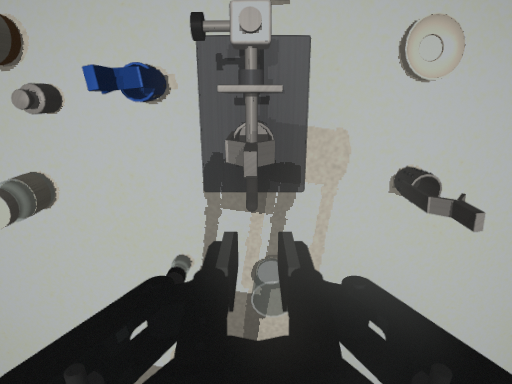

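View pics/scene2.png

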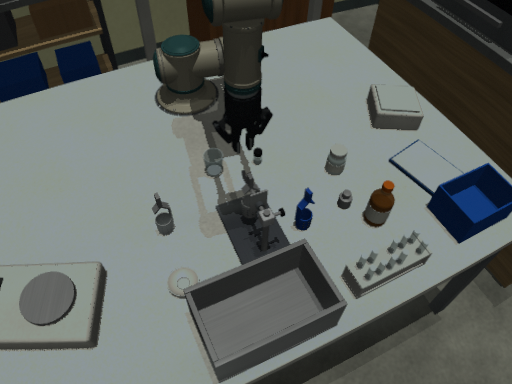

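The wrist view shows the bar centred between the fingers: bar tip at (252,205), plate at (250,88), first basket at (250,155). Next I'll measure the stand axis and plate face from it.

```bash
python3 - <<'E'
from h import *
import pickle
np.set_printoptions(precision=4,suppress=True)
W=optics.get_image("wrist"); print(telemetry.get_state()["position"])
crop(W,190,0,320,215,2.7,"pics/w2c.png")
P=cloud(W).reshape(-1,3)
def rg(nm,m):
    q=P[m]; print(nm,len(q),cv2.minAreaRect((q[:,:2]*1000).astype(np.float32)),q.min(0),q.max(0))
near=abs(P[:,1]+.034)<.03
rg("plate top",near&(P[:,0]>.635)&(P[:,0]<.67)&(P[:,2]>.188))
rg("first top",near&(P[:,0]>.58)&(P[:,0]<.63)&(P[:,2]>.19))
rg("first hook",near&(P[:,0]>.58)&(P[:,0]<.63)&(P[:,2]>.143)&(P[:,2]<.168))
rg("tip",near&(P[:,0]>.545)&(P[:,0]<.58)&(P[:,2]>.167))
for a,b in((.57,.587),(.615,.645),(.657,.68)):
    q=P[(abs(P[:,1]+.034)<.007)&(P[:,0]>a)&(P[:,0]<b)&(abs(P[:,2]-.158)<.006)]; print("bar",a,len(q),np.median(q,axis=0),q.min(0),q.max(0))
m=(abs(P[:,2]-.012)<.005)&(W["img"].reshape(-1,3).astype(int).sum(-1)<200)&(P[:,0]>.48)&(P[:,0]<.75)&(abs(P[:,1]+.034)<.1)
rg("base",m)
E
```

```text
[ 0.5672 -0.0344  0.2615]
plate top 524 ((650.7047119140625, -32.642330169677734), (43.781654357910156, 4.590219974517822), 87.448974609375) [ 0.6475 -0.0545  0.1935] [ 0.6539 -0.0107  0.1976]
first top 9735 ((594.8692016601562, -30.81904411315918), (53.56114196777344, 29.73739242553711), 89.99955749511719) [ 0.58   -0.0576  0.1909] [ 0.6097 -0.004   0.3593]
first hook 1211 ((605.7464599609375, -29.374692916870117), (43.14556884765625, 48.42403793334961), 85.82564544677734) [ 0.5811 -0.0503  0.1455] [ 0.6299 -0.0068  0.1679]
tip 8587 ((566.667724609375, -34.00016784667969), (26.66326904296875, 59.9866828918457), 0.0015364460414275527) [ 0.5533 -0.064   0.167 ] [ 0.58   -0.004   0.3523]
bar 0.57 94 [ 0.5747 -0.0309  0.1597] [ 0.5701 -0.0347  0.1554] [ 0.5833 -0.0273  0.1619]
bar 0.615 449 [ 0.6305 -0.0318  0.1597] [ 0.615  -0.0366  0.1545] [ 0.645  -0.0271  0.1626]
bar 0.657 311 [ 0.6712 -0.0339  0.16  ] [ 0.6571 -0.0405  0.156 ] [ 0.6799 -0.0273  0.164 ]
base 3120 ((617.3319091796875, -30.89057159423828), (136.57534790039062, 198.32022094726562), 87.39848327636719) [ 0.5159 -0.0977  0.0096] [0.7182 0.0416 0.0154]
```

View pics/w2c.png

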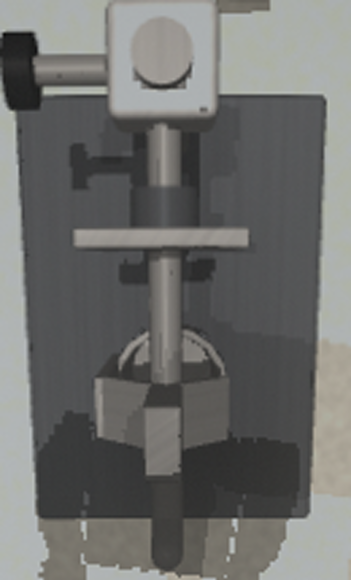

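```bash
python3 -m creep '{"slide":[[0,0.02,0],[0,0.02,-0.2],[0,0.02,-0.35],[0,0.02,-0.45],[0,0.02,-0.5],[0,0.02,-0.5]],"twist":[[0,0,0],[0,0,0],[0,0,0],[0,0,0],[0,0,0],[0,0,0]],"fingers":[-0.5,-0.5,-0.5,-0.5,-0.5,-0.5]}'; python3 - <<'E'
from h import *
for n in("wrist","side"):
    d=optics.get_image(n)
    if n=="side": crop(d,190,90,360,290,3,"pics/side3.png")
    else: cv2.imwrite("pics/wrist3.png",d["img"])
print(telemetry.get_state()["position"])
E
```

```text
clock: 3.25
position: [0.5673, -0.0298, 0.1856]
ee_rot: [-0.0, 1.0, -0.021, -0.001]
contact_force: [-0.2, 0.3, -0.1]
width: 0.0213
[ 0.56843862 -0.02989848  0.18710896]
```

View pics/side3.png

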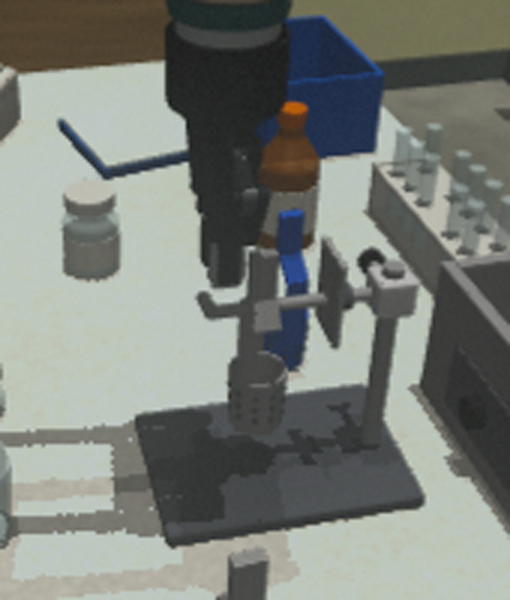

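View pics/wrist3.png

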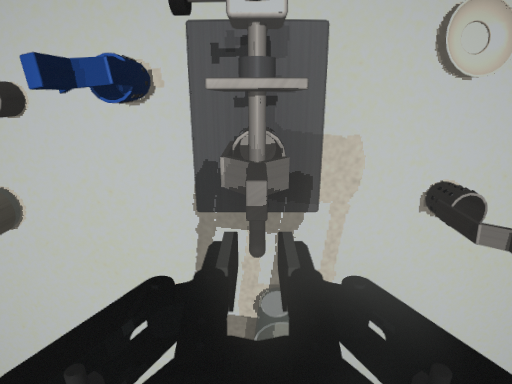

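The fingers at (227,240) and (288,240) straddle the bar tip at (258,245), well centred, so I can lower them.

```bash
python3 -m creep '{"slide":[[0,-0.005,-0.1],[0,-0.005,-0.2],[0,-0.005,-0.27],[0,-0.005,-0.31],[0,-0.005,-0.31],[0,-0.005,-0.31]],"twist":[[0,0,0],[0,0,0],[0,0,0],[0,0,0],[0,0,0],[0,0,0]],"fingers":[-0.5,-0.5,-0.5,-0.5,-0.5,-0.5]}'; python3 - <<'E'
from h import *
for n in("wrist","side"):
    d=optics.get_image(n)
    if n=="side": crop(d,190,90,360,290,3,"pics/side4.png")
    else: cv2.imwrite("pics/wrist4.png",d["img"])
print(telemetry.get_state()["position"],telemetry.get_state()["contact_force"])
E
```

```text
clock: 3.95
position: [0.5685, -0.0305, 0.1404]
ee_rot: [0.0, 1.0, -0.021, 0.0]
contact_force: [0.7, -0.7, 0.5]
width: 0.0216
[ 0.56857682 -0.03053498  0.14057976] [0.50431055 0.14898562 0.17960084]
```

View pics/side4.png

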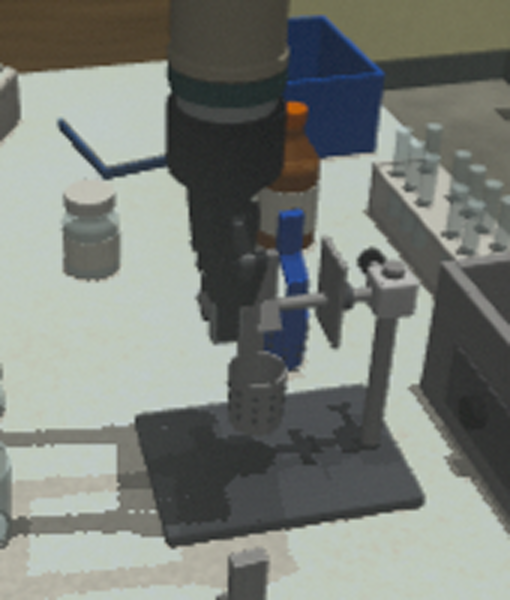

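View pics/wrist4.png

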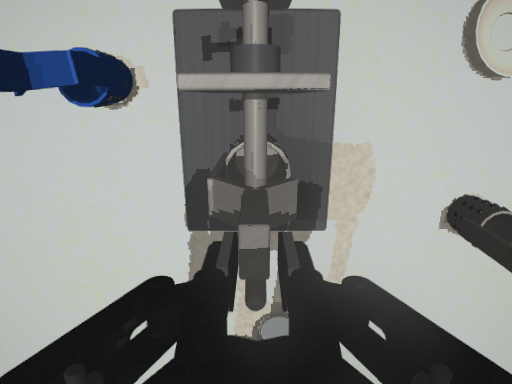

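```bash
python3 -m creep '{"slide":[[0,0,-0.03],[0.013,0,-0.03],[0.026,-0.001,-0.03],[0.04,-0.002,-0.03],[0.053,-0.002,-0.03],[0.066,-0.003,-0.03],[0.08,-0.003,-0.03],[0.093,-0.004,-0.03],[0.106,-0.004,-0.03],[0.12,-0.005,-0.03]],"twist":[[0,0,0],[0,0,0],[0,0,0],[0,0,0],[0,0,0],[0,0,0],[0,0,0],[0,0,0],[0,0,0],[0,0,0]],"fingers":[-0.5,-0.5,-0.5,-0.5,-0.5,-0.5,-0.5,-0.5,-0.5,-0.5]}'; python3 - <<'E'
from h import *
d=optics.get_image("side"); crop(d,190,90,360,290,3,"pics/side5.png")
d=optics.get_image("wrist"); cv2.imwrite("pics/wrist5.png",d["img"])
print(telemetry.get_state()["position"],telemetry.get_state()["contact_force"],telemetry.get_state()["moment"])
E
```

```text
clock: 5.05
position: [0.586, -0.0312, 0.1353]
ee_rot: [0.0, 1.0, -0.021, -0.0]
contact_force: [-1.4, 0.3, 0.6]
width: 0.0211
[ 0.58651793 -0.03119399  0.13531178] [ 0.44128778 -0.06648936 -0.48007057] [-0.00409715  0.03328371 -0.02843176]
```

View pics/side5.png

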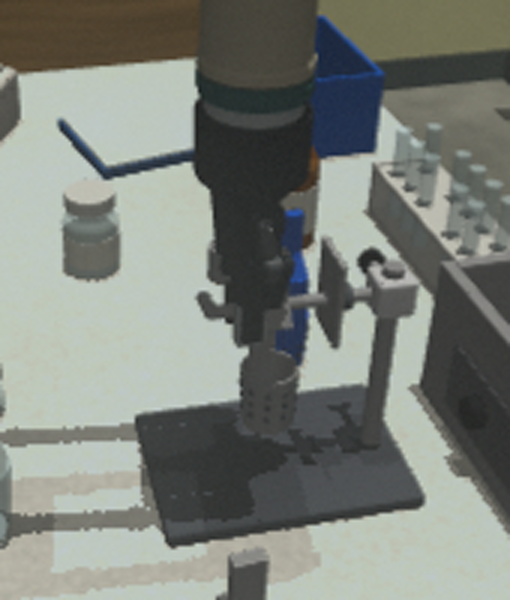

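View pics/wrist5.png

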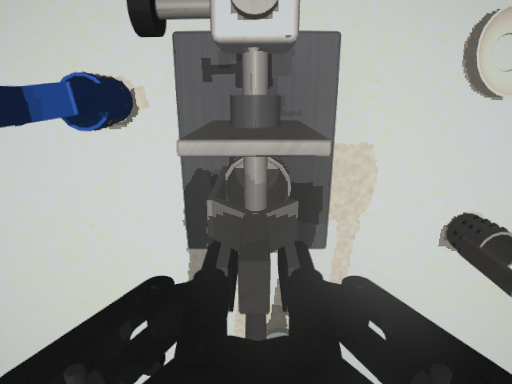

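```bash
cat > tab.py <<'E'
from h import *
np.set_printoptions(precision=4,suppress=True)
W=optics.get_image("wrist")
P=cloud(W).reshape(-1,3)
near=(abs(P[:,1]+.032)<.006)
for z in np.arange(.165,.205,.006):
    q=P[near&(P[:,0]>.57)&(P[:,0]<.645)&(abs(P[:,2]-z)<.003)]
    if len(q): print("z",round(z,3),len(q),"x",q[:,0].min(),q[:,0].max())
q=P[(abs(P[:,1]+.032)<.035)&(P[:,0]>.643)&(P[:,0]<.67)&(P[:,2]>.185)&(P[:,2]<.2)]
print("plate",cv2.minAreaRect((q[:,:2]*1000).astype(np.float32)))
s=telemetry.get_state();print(s["clock"],s["position"],s["contact_force"])
E
python3 tab.py
```

```text
z 0.165 209 x 0.5999866583911907 0.6385653386458069
z 0.171 150 x 0.6173285644175912 0.6189297296300997
z 0.177 181 x 0.6166262153970141 0.618863098476899
z 0.183 214 x 0.6171033777119553 0.6190244966684998
z 0.189 249 x 0.6167598977758058 0.6188027782897505
z 0.195 301 x 0.616737779314045 0.6191414113932876
z 0.201 1813 x 0.5974142019097575 0.6187738217742597
plate ((650.8242797851562, -32.80385208129883), (44.15444564819336, 5.165795803070068), 87.4853286743164)
5.2 [ 0.5865 -0.0312  0.1353] [ 0.6498  0.4567 -0.6697]
```

The tab is still upright with its back face at x = 0.618, and the plate face is near x = 0.649, so about 30 mm of travel remains.

```bash
python3 -m creep '{"slide":[[0.013,0,0],[0.026,-0.001,0],[0.04,-0.002,0],[0.053,-0.002,0],[0.066,-0.003,0],[0.08,-0.003,0],[0.093,-0.004,0],[0.106,-0.004,0],[0.12,-0.005,0],[0.133,-0.005,0],[0.146,-0.006,0],[0.16,-0.006,0],[0.173,-0.007,0]],"twist":[[0,0,0],[0,0,0],[0,0,0],[0,0,0],[0,0,0],[0,0,0],[0,0,0],[0,0,0],[0,0,0],[0,0,0],[0,0,0],[0,0,0],[0,0,0]],"fingers":[-0.5,-0.5,-0.5,-0.5,-0.5,-0.5,-0.5,-0.5,-0.5,-0.5,-0.5,-0.5,-0.5]}'; python3 tab.py
```

```text
clock: 6.5
position: [0.6122, -0.0323, 0.1353]
ee_rot: [0.0, 1.0, -0.021, 0.0]
contact_force: [-1.7, 0.1, 0.0]
width: 0.0213
z 0.165 5 x 0.6282930257456607 0.6315371462526198
z 0.183 11 x 0.6430710824574771 0.6436707733756997
z 0.189 245 x 0.6423129776394966 0.6447139912272567
z 0.195 301 x 0.6263072694263839 0.6444230108233175
z 0.201 1848 x 0.6233686452785846 0.6444772776883073
plate ((648.3932495117188, -32.69860076904297), (44.27424240112305, 11.032575607299805), 88.19247436523438)
6.55 [ 0.6126 -0.0323  0.1353] [ 0.6115 -0.3119 -0.5847]
```

```bash
python3 -m creep '{"slide":[[0.006,0,0],[0.012,0,0],[0.018,-0.001,0],[0.018,-0.001,0]],"twist":[[0,0,0],[0,0,0],[0,0,0],[0,0,0]],"fingers":[-0.5,-0.5,-0.5,-0.5]}'
```

```text
clock: 6.95
position: [0.6148, -0.0324, 0.1353]
ee_rot: [-0.0, 1.0, -0.021, 0.0]
contact_force: [-0.6, 0.7, 1.4]
width: 0.0214
```

```bash
python3 -m creep '{"slide":[[0.004,0,0],[0.008,0,0],[0.008,0,0]],"twist":[[0,0,0],[0,0,0],[0,0,0]],"fingers":[-0.5,-0.5,-0.5]}'; python3 tab.py
```

```text
clock: 7.25
position: [0.6159, -0.0324, 0.1353]
ee_rot: [0.0, 1.0, -0.021, 0.0]
contact_force: [-0.8, 0.2, 0.0]
width: 0.0215
z 0.201 1473 x 0.6271335940390155 0.6449910934431475
plate ((648.4845581054688, -32.48223114013672), (44.224609375, 11.296544075012207), 86.90631103515625)
7.3 [ 0.616  -0.0324  0.1353] [-0.6129  0.1684 -0.6478]
```

Only noise-level force so far, so I'll keep creeping in half-millimetre steps.

```bash
python3 -m creep '{"slide":[[0.004,0,0],[0.008,0,0],[0.008,0,0]],"twist":[[0,0,0],[0,0,0],[0,0,0]],"fingers":[-0.5,-0.5,-0.5]}'
```

```text
clock: 7.6
position: [0.6163, -0.0324, 0.1353]
ee_rot: [0.0, 1.0, -0.021, -0.001]
contact_force: [-4.1, 0.4, 2.1]
width: 0.0212
```

```bash
python3 -m creep '{"slide":[[0.003,0,0],[0.003,0,0]],"twist":[[0,0,0],[0,0,0]],"fingers":[-0.5,-0.5]}'
```

```text
clock: 7.8
position: [0.6163, -0.0324, 0.1353]
ee_rot: [0.0, 1.0, -0.021, -0.001]
contact_force: [-4.5, -0.5, 2.9]
width: 0.0214
```

```bash
python3 -m creep '{"slide":[[0.003,0,0],[0.003,0,0]],"twist":[[0,0,0],[0,0,0]],"fingers":[-0.5,-0.5]}'
```

```text
clock: 8.0
position: [0.6164, -0.0324, 0.1353]
ee_rot: [0.0, 1.0, -0.021, -0.002]
contact_force: [-6.8, -1.4, 3.1]
width: 0.0213
```

```bash
python3 -m creep '{"slide":[[0.002,0,0],[0.002,0,0],[0.002,0,0]],"twist":[[0,0,0],[0,0,0],[0,0,0]],"fingers":[-0.5,-0.5,-0.5]}'; python3 tab.py
```

```text
clock: 8.3
position: [0.6164, -0.0324, 0.1353]
ee_rot: [0.0, 1.0, -0.021, -0.002]
contact_force: [-6.4, -0.7, 4.2]
width: 0.0214
z 0.165 1 x 0.5841133384307665 0.5841133384307665
z 0.201 1396 x 0.627879932633296 0.6449858344982918
plate ((648.43310546875, -32.70328903198242), (44.56859588623047, 11.127089500427246), 87.27489471435547)
8.35 [ 0.6164 -0.0324  0.1353] [-5.5984 -0.6697  3.2341]
```

```bash
python3 -m creep '{"slide":[[0.003,0,0],[0.003,0,0],[0.003,0,0]],"twist":[[0,0,0],[0,0,0],[0,0,0]],"fingers":[-0.5,-0.5,-0.5]}'; python3 - <<'E'
from rig import telemetry
s=telemetry.get_state();print(s["clock"],s["position"],s["contact_force"])
E
```

```text
clock: 8.65
position: [0.6164, -0.0324, 0.1353]
ee_rot: [0.0, 1.0, -0.021, -0.002]
contact_force: [-8.1, -1.5, 4.8]
width: 0.0213
8.65 [ 0.61638827 -0.03241196  0.13528918] [-8.05798096 -1.49839425  4.78035875]
```

```bash
python3 -m creep '{"slide":[[0.002,0,0],[0.002,0,0]],"twist":[[0,0,0],[0,0,0]],"fingers":[-0.5,-0.5]}'; python3 - <<'E'
from h import *
d=optics.get_image("side"); crop(d,190,90,360,290,3,"pics/side6.png")
d=optics.get_image("scene"); crop(d,190,130,340,280,4,"pics/scene6.png")
d=optics.get_image("wrist"); cv2.imwrite("pics/wrist6.png",d["img"])
s=telemetry.get_state();print(s["clock"],s["position"],s["contact_force"])
E
```

```text
clock: 8.85
position: [0.6164, -0.0324, 0.1353]
ee_rot: [0.0, 1.0, -0.021, -0.003]
contact_force: [-7.1, -0.9, 4.8]
width: 0.0212
9.0 [ 0.61637253 -0.03238929  0.13526703] [-7.06209338 -0.55843803  4.08982566]
```

View pics/side6.png

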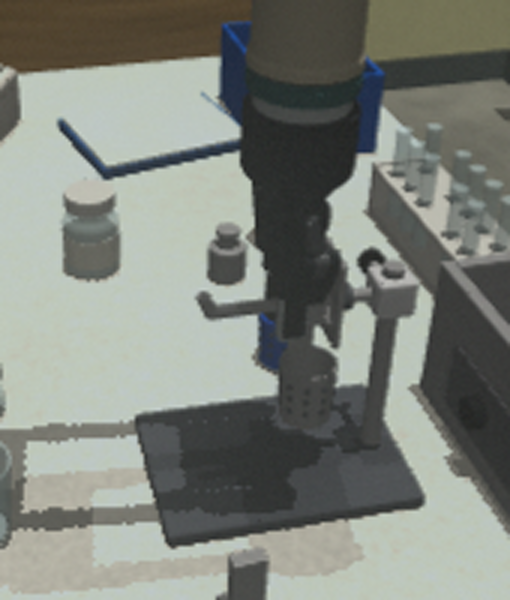

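View pics/wrist6.png

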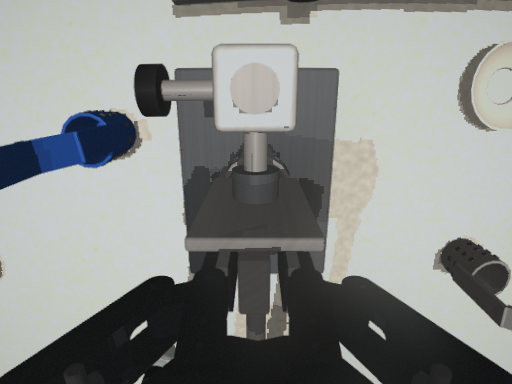

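View pics/scene6.png

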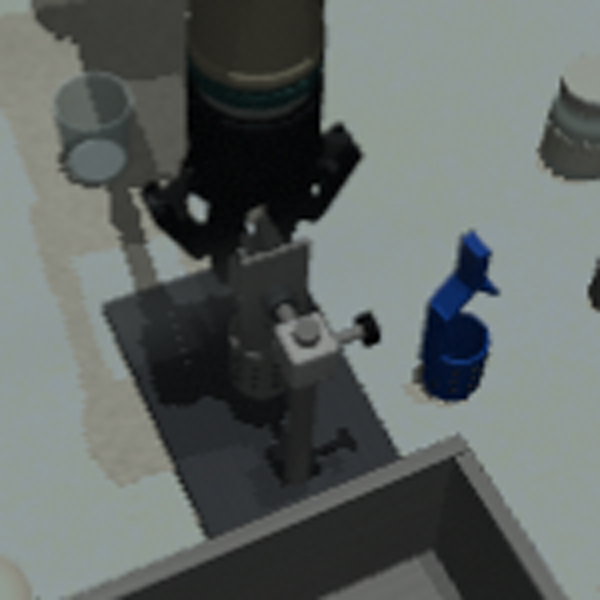

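```bash
python3 - <<'E'
from h import *
np.set_printoptions(precision=4,suppress=True)
d=optics.get_image("side"); P=cloud(d)
for cy in range(190,345,10):
    row=[]
    for cx in range(300,350,4):
        p=P[int(90+cy/3),int(190+cx/3)]; row.append("%d/%d/%d"%tuple(1000*np.nan_to_num(p)))
    print(cy,*row)
W=optics.get_image("wrist"); P=cloud(W).reshape(-1,3)
q=P[(abs(P[:,1]+.033)<.003)&(P[:,0]>.6)&(P[:,0]<.67)&(P[:,2]>.18)&(P[:,2]<.205)]
print(np.round(np.unique(np.round(q[:,[0,2]],3),axis=0),3).tolist())
for y in (-.05,-.045,-.02,-.015):
    q=P[(abs(P[:,1]-y)<.002)&(P[:,0]>.63)&(P[:,0]<.67)&(P[:,2]>.19)&(P[:,2]<.2)];print(y,len(q),q[:,0].min(),q[:,0].max())
print(telemetry.get_state()["contact_force"])
E
```

```text
190 609/-66/266 611/-67/267 612/-69/268 616/-69/267 618/-69/267 619/-70/268 625/-67/265 627/-67/265 629/-66/264 833/381/0 834/377/1 837/375/1 845/376/0
200 610/-66/260 610/-69/262 613/-67/260 617/-68/260 619/-68/260 621/-69/260 625/-68/259 815/365/-1 818/362/0 825/362/0 828/361/0 831/359/0 837/357/0
210 609/-68/253 611/-68/252 613/-68/252 618/-68/251 619/-69/252 622/-68/251 625/-70/252 636/-50/239 637/-51/239 814/334/0 816/331/1 820/331/1 826/328/2
220 608/-72/248 611/-71/248 612/-73/248 618/-69/245 619/-71/247 621/-70/245 624/-73/247 628/-70/245 800/317/0 807/317/0 809/312/2 812/311/2 820/314/0
230 609/-73/242 610/-73/242 613/-73/242 616/-74/242 618/-75/242 620/-75/242 626/-71/239 791/301/0 793/297/1 800/298/0 804/298/0 805/294/2 812/294/1
240 613/-64/227 617/-60/224 612/-75/234 614/-82/238 616/-82/238 617/-83/238 634/-54/219 651/-19/195 653/-20/195 790/272/2 795/276/0 798/274/0 802/268/3
250 616/-57/216 619/-56/215 613/-75/227 612/-87/235 613/-89/236 616/-88/235 619/-89/235 622/-88/234 624/-88/234 627/-89/234 787/257/0 789/253/2 797/254/0
260 604/-89/230 604/-93/233 606/-94/233 610
[... 3019 characters left out ...]
82], [0.653, 0.183], [0.653, 0.184], [0.653, 0.185], [0.653, 0.186], [0.653, 0.187], [0.653, 0.188], [0.653, 0.189], [0.653, 0.19], [0.653, 0.191], [0.653, 0.192], [0.653, 0.193], [0.653, 0.194], [0.653, 0.195], [0.653, 0.196], [0.653, 0.197], [0.654, 0.181], [0.654, 0.182], [0.654, 0.183], [0.654, 0.184], [0.654, 0.185], [0.654, 0.186], [0.654, 0.187], [0.654, 0.188], [0.654, 0.189], [0.654, 0.19], [0.654, 0.192], [0.654, 0.193], [0.654, 0.194], [0.654, 0.195], [0.654, 0.196]]
-0.05 273 0.6471742353824814 0.6530051219261722
-0.045 274 0.6324325510201617 0.6533152858163871
-0.02 321 0.6300054981094425 0.6543291733005328
-0.015 347 0.6300012041482862 0.65466062971935
[-8.3483 -1.4978  4.8626]
```

The tab's back face meets the plate at x ≈ 0.648 and the gripper links stay at x ≤ 0.627, so the roughly 8 N goes through the hook. Now I'll back off along the bar and rise.

```bash
python3 -m creep '{"slide":[[-0.01,0,0],[-0.03,0.001,0],[-0.06,0.002,0],[-0.1,0.004,0],[-0.15,0.006,0],[-0.2,0.008,0],[-0.2,0.008,0.1],[-0.2,0.008,0.25],[-0.2,0.008,0.45],[-0.2,0.008,0.7],[-0.2,0.008,0.9],[-0.2,0.008,0.9]],"twist":[[0,0,0],[0,0,0],[0,0,0],[0,0,0],[0,0,0],[0,0,0],[0,0,0],[0,0,0],[0,0,0],[0,0,0],[0,0,0],[0,0,0]],"fingers":[-0.5,-0.5,-0.5,-0.5,-0.5,-0.5,-0.5,-0.5,-0.5,-0.5,-0.5,-0.5]}'; python3 - <<'E'
from h import *
np.set_printoptions(precision=4,suppress=True)
d=optics.get_image("side"); crop(d,190,90,360,290,3,"pics/side7.png")
W=optics.get_image("wrist"); cv2.imwrite("pics/wrist7.png",W["img"])
P=cloud(W).reshape(-1,3)
n=abs(P[:,1]+.033)<.03
def rg(nm,m):
    q=P[m]; print(nm,len(q), cv2.minAreaRect((q[:,:2]*1000).astype(np.float32)),q.min(0),q.max(0)) if len(q) else print(nm,0)
rg("tab",(abs(P[:,1]+.033)<.008)&(P[:,0]>.61)&(P[:,0]<.66)&(P[:,2]>.198)&(P[:,2]<.21))
rg("plate",n&(P[:,0]>.64)&(P[:,0]<.67)&(P[:,2]>.19)&(P[:,2]<.1975))
m=(abs(P[:,2]-.012)<.005)&(W["img"].reshape(-1,3).astype(int).sum(-1)<200)&(P[:,0]>.48)&(P[:,0]<.75)&(abs(P[:,1]+.034)<.1)
rg("base",m)
for a,b in((.57,.6),(.6,.625),(.657,.68)):
    q=P[(abs(P[:,1]+.034)<.007)&(P[:,0]>a)&(P[:,0]<b)&(abs(P[:,2]-.158)<.006)]; print("bar",a,len(q),np.median(q,axis=0) if len(q) else 0)
print(telemetry.get_state()["position"])
E
```

```text
clock: 10.3
position: [0.5911, -0.0316, 0.2755]
ee_rot: [0.001, 1.0, -0.021, 0.005]
contact_force: [0.4, 0.0, -0.0]
width: 0.0212
tab 388 ((638.5464477539062, -31.685504913330078), (9.52117919921875, 19.6314697265625), 87.7049789428711) [ 0.6286 -0.0368  0.1987] [ 0.6485 -0.0266  0.2022]
plate 482 ((650.9386596679688, -32.58884048461914), (44.031551361083984, 5.203132629394531), 87.65836334228516) [ 0.6476 -0.0545  0.1917] [ 0.6543 -0.0105  0.1973]
base 3989 ((608.26025390625, -30.215362548828125), (137.14488220214844, 178.35125732421875), 87.36272430419922) [ 0.5176 -0.0979  0.0095] [0.7005 0.0419 0.0161]
bar 0.57 267 [ 0.5861 -0.0308  0.1599]
bar 0.6 227 [ 0.6112 -0.0313  0.16  ]
bar 0.657 267 [ 0.6709 -0.0341  0.16  ]
[ 0.5888 -0.0312  0.2709]
```

View pics/side7.png

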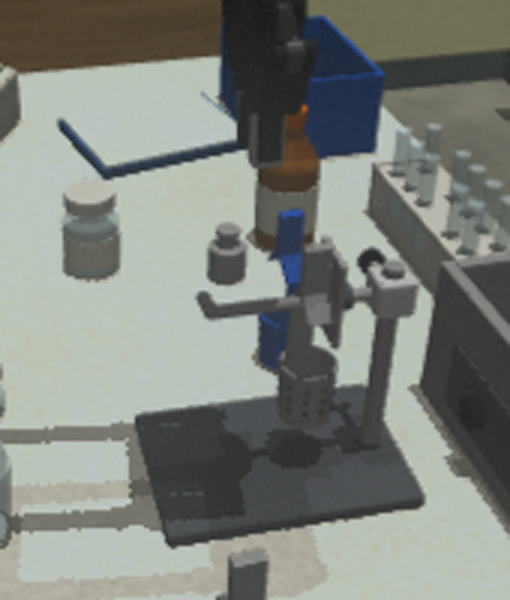

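View pics/wrist7.png

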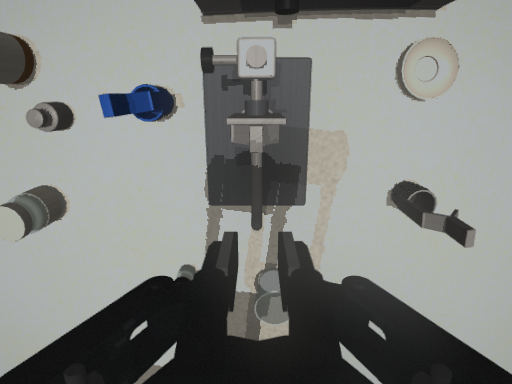

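The first basket is home with its tab against the plate, hanging upright, and the base and plate haven't moved. On to the second basket.

```bash
python3 -m creep '{"slide":[[-0.06,-0.2,0],[-0.13,-0.45,0],[-0.219,-0.716,0],[-0.219,-0.716,0]],"twist":[[0,0,0.012],[0,0,0.012],[0,0,0.012],[0,0,0.012]],"fingers":[-0.18,-0.18,-0.18,-0.18]}' 40
```

```text
clock: 10.8
position: [0.5537, -0.1426, 0.2682]
ee_rot: [0.001, 1.0, 0.015, -0.002]
contact_force: [0.6, 0.1, 0.6]
width: 0.035
```

```bash
python3 -m creep '{"slide":[[-0.06,-0.25,0],[-0.13,-0.5,0],[-0.219,-0.716,-0.1],[-0.219,-0.716,-0.2],[-0.219,-0.716,-0.2],[-0.219,-0.716,-0.2]],"twist":[[0,0,0],[0,0,0],[0,0,0],[0,0,0],[0,0,0],[0,0,0]],"fingers":[-0.18,-0.18,-0.18,-0.18,-0.18,-0.18]}'; python3 - <<'E'
from h import *
np.set_printoptions(precision=4,suppress=True)
d=optics.get_image("side"); crop(d,190,150,360,350,3,"pics/side8.png")
W=optics.get_image("wrist"); cv2.imwrite("pics/wrist8.png",W["img"])
P=cloud(W).reshape(-1,3)
B=(P[:,0]>.505)&(P[:,0]<.56)&(P[:,1]<-.21)&(P[:,1]>-.29)
for lo,hi in((.14,.156),(.095,.112)):
    q=P[B&(P[:,2]>lo)&(P[:,2]<hi)]; 
    if len(q)>3: print(lo,len(q),cv2.minAreaRect((q[:,:2]*1000).astype(np.float32)),q.min(0),q.max(0))
s=telemetry.get_state();print(s["position"],s["ee_rot"])
E
```

```text
clock: 11.4
position: [0.523, -0.245, 0.2393]
ee_rot: [-0.001, 1.0, 0.017, -0.001]
contact_force: [1.0, -0.3, -0.2]
width: 0.0351
0.14 313 ((523.306640625, -246.54319763183594), (20.27225112915039, 9.212839126586914), 2.068901538848877) [ 0.5132 -0.2514  0.1401] [ 0.5335 -0.2416  0.1523]
0.095 636 ((523.098876953125, -244.58987426757812), (20.62445640563965, 43.066158294677734), 2.9284286499023438) [ 0.5121 -0.2663  0.0954] [ 0.5343 -0.2232  0.112 ]
[ 0.5238 -0.2452  0.2406] [-0.      0.9998  0.0176  0.0003]
```

View pics/wrist8.png

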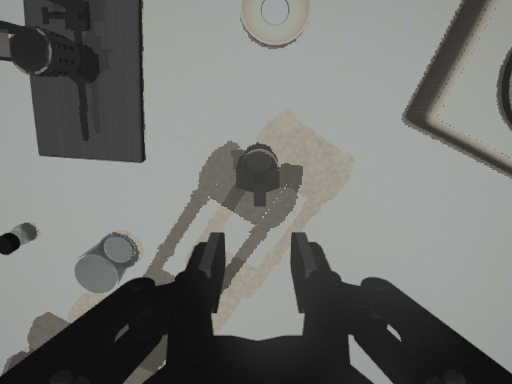

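View pics/side8.png

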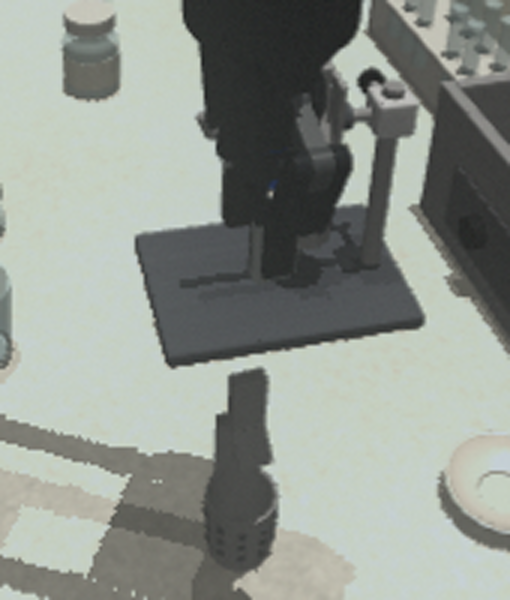

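```bash
python3 -m creep '{"slide":[[0,-0.008,-0.2],[0,-0.008,-0.4],[0,-0.008,-0.55],[0,-0.008,-0.68],[0,-0.008,-0.76],[0,-0.008,-0.81],[0,-0.008,-0.81],[0,-0.008,-0.81],[0,-0.008,-0.81],[0,-0.008,-0.81],[0,-0.008,-0.81],[0,-0.008,-0.81]],"twist":[[0,0,0],[0,0,0],[0,0,0],[0,0,0],[0,0,0],[0,0,0],[0,0,0],[0,0,0],[0,0,0],[0,0,0],[0,0,0],[0,0,0]],"fingers":[-0.18,-0.18,-0.18,-0.18,-0.18,-0.18,-0.18,-0.18,-0.8,-1,-1,-1]}' 40; python3 - <<'E'
from h import *
d=optics.get_image("side"); crop(d,190,150,360,350,3,"pics/side9.png")
W=optics.get_image("wrist"); cv2.imwrite("pics/wrist9.png",W["img"])
s=telemetry.get_state();print(s["position"],s["ee_rot"],s["width"],s["contact_force"])
E
```

```text
clock: 12.7
position: [0.5239, -0.2475, 0.1198]
ee_rot: [0.0, 1.0, 0.017, 0.001]
contact_force: [0.5, 0.0, 5.0]
width: 0.0091
[ 0.52391459 -0.24743869  0.11976696] [4.53705749e-04 9.99855355e-01 1.69806076e-02 8.49405178e-04] 0.009488513463959035 [-0.07879984  0.62123388  5.87191489]
```

View pics/side9.png

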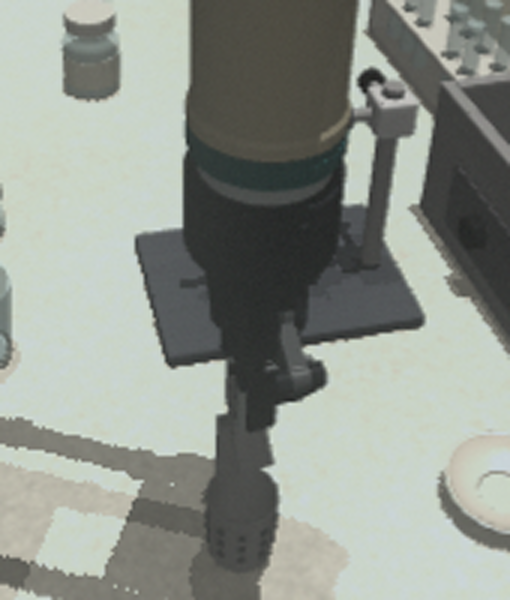

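```bash
python3 -m creep '{"slide":[[0,0,0.03],[0,0,0.1],[0,0,0.2],[0,0,0.35],[0,0,0.5],[0,0,0.65],[0,0,0.8],[0,0,0.9],[0,0,0.95],[0,0,0.95]],"twist":[[0,0,0],[0,0,0],[0,0,0],[0,0,0],[0,0,0],[0,0,0],[0,0,0],[0,0,0],[0,0,0],[0,0,0]],"fingers":[-1,-1,-1,-1,-1,-1,-1,-1,-1,-1]}' 45; python3 - <<'E'
from h import *
d=optics.get_image("side"); crop(d,170,50,360,250,3,"pics/side10.png")
s=telemetry.get_state();print(s["position"],s["ee_rot"],s["width"],s["contact_force"])
E
```

```text
clock: 13.8
position: [0.5236, -0.2475, 0.2623]
ee_rot: [0.001, 1.0, 0.017, 0.001]
contact_force: [-0.4, -0.4, -1.4]
width: 0.0096
[ 0.52310299 -0.24714194  0.26122314] [ 2.61694611e-05  9.99855279e-01  1.70118283e-02 -1.30674173e-04] 0.00965760851502071 [ 0.61969643 -0.56180765 -2.79977162]
```

View pics/side10.png

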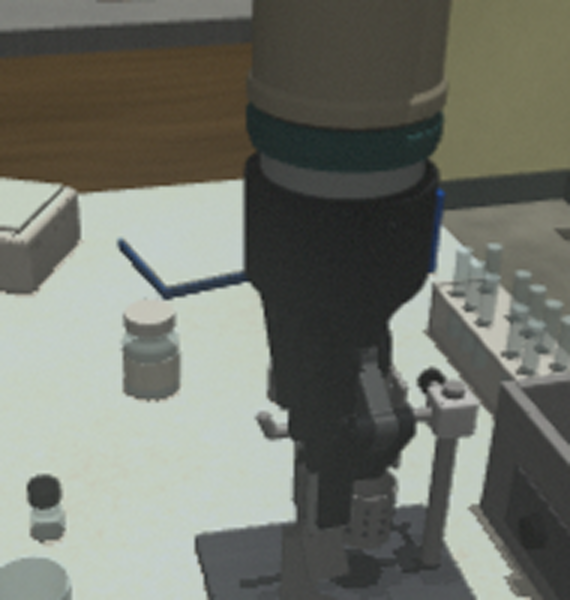

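```bash
python3 -m creep '{"slide":[[0.05,0,0.1],[0.1,0.05,0.2],[0.2,0.15,0.3],[0.3,0.3,0.4],[0.37,0.4,0.4],[0.4,0.5,0.4],[0.4,0.57,0.4],[0.4,0.6,0.4],[0.4,0.6,0.4]],"twist":[[0,0,-0.003],[0,0,-0.006],[0,0,-0.01],[0,0,-0.013],[0,0,-0.013],[0,0,-0.013],[0,0,-0.013],[0,0,-0.013],[0,0,-0.013]],"fingers":[-1,-1,-1,-1,-1,-1,-1,-1,-1]}'; python3 - <<'E'
from h import *
d=optics.get_image("side"); crop(d,170,50,360,250,3,"pics/side11.png")
d=optics.get_image("scene"); crop(d,150,70,330,250,3,"pics/scene11.png")
s=telemetry.get_state();print(s["position"],s["ee_rot"],s["width"],s["contact_force"])
E
```

```text
clock: 14.75
position: [0.5825, -0.1567, 0.3207]
ee_rot: [0.0, 1.0, -0.023, -0.001]
contact_force: [-0.9, -0.2, -1.8]
width: 0.0094
[ 0.58281689 -0.15767885  0.32113608] [ 3.78071795e-04  9.99712105e-01 -2.39891029e-02 -2.95970642e-04] 0.009275936738437844 [ 0.48334799 -0.95875253 -2.03842609]
```

View pics/side11.png

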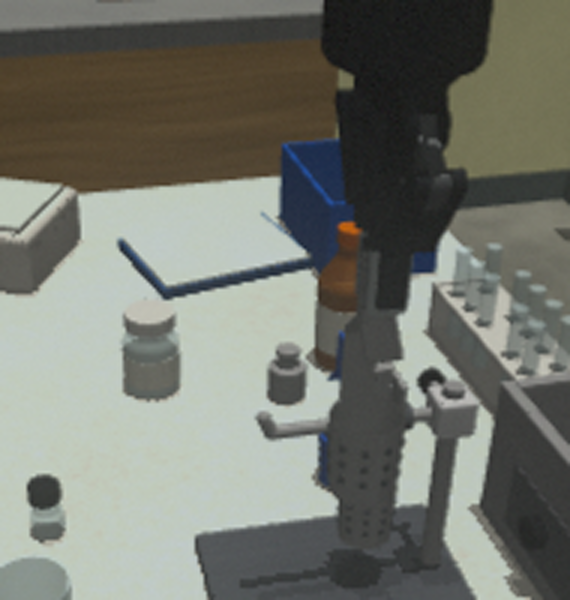

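View pics/scene11.png

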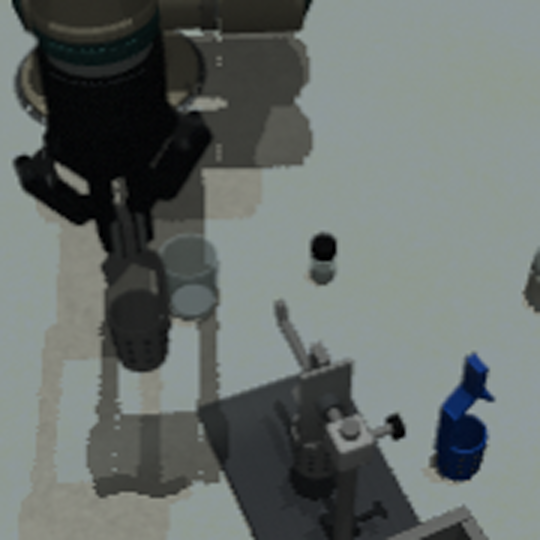

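```bash
cat > held.py <<'E'
from h import *
import sys
np.set_printoptions(precision=4,suppress=True)
s=telemetry.get_state(); t=s["position"]
for n in("side","scene"):
    d=optics.get_image(n); P=cloud(d).reshape(-1,3)
    m=(np.hypot(P[:,0]-t[0],P[:,1]-t[1])<.045)
    for lo,hi in((-.125,-.115),(-.105,-.095),(-.085,-.075),(-.03,-.01),(-.012,-.004)):
        q=P[m&(P[:,2]>t[2]+lo)&(P[:,2]<t[2]+hi)]-t
        if len(q)>5: print(n,lo,len(q),"min",q.min(0),"max",q.max(0),cv2.minAreaRect((q[:,:2]*1000).astype(np.float32)))
    q=P[m&(P[:,2]<t[2])&(P[:,2]>t[2]-.14)]; print(n,"lowest",np.sort(q[:,2]-t[2])[[0,5,15]])
print(t)
E
python3 held.py
```

```text
side -0.125 35 min [-0.0197 -0.0193 -0.1197] max [ 0.0142  0.0016 -0.115 ] ((-5.156248092651367, -12.05125617980957), (13.19019889831543, 36.52039337158203), 65.1043930053711)
side -0.105 120 min [-0.0216 -0.0213 -0.105 ] max [ 0.0182  0.0043 -0.0951] ((-4.44804573059082, -11.613508224487305), (19.368616104125977, 41.589439392089844), 70.77371215820312)
side -0.085 226 min [-0.0223 -0.0235 -0.085 ] max [ 0.0188  0.0209 -0.0751] ((0.005452156066894531, -1.3375720977783203), (42.33335494995117, 41.90625), 35.032875061035156)
side -0.03 168 min [-0.0105 -0.0196 -0.0299] max [ 0.0104  0.0249 -0.0101] ((0.3817129135131836, 2.6488609313964844), (43.906768798828125, 20.676599502563477), 87.80382537841797)
side -0.012 89 min [-0.01  -0.01  -0.012] max [ 0.0104  0.0083 -0.0041] ((-0.008563995361328125, -0.5267982482910156), (20.27017593383789, 18.373844146728516), 1.9283809661865234)
side lowest [-0.1197 -0.1186 -0.1173]
scene -0.125 12 min [ 0.0068 -0.0163 -0.1186] max [ 0.0174  0.0171 -0.1151] ((12.674272537231445, 0.021732330322265625), (33.48100280761719, 9.367775917053223), 85.91758728027344)
scene -0.105 80 min [-0.0202 -0.0187 -0.1049] max [ 0.02    0.0202 -0.0952] ((1.3467588424682617, 2.467081069946289), (35.05938720703125, 40.44282913208008), 61.93141174316406)
scene -0.085 106 min [-0.0211 -0.0197 -0.085 ] max [ 0.0212  0.0227 -0.0751] ((0.694521427154541, 1.0434646606445312), (40.61159133911133, 41.15180969238281), 35.33866882324219)
scene -0.03 94 min [-0.0125 -0.0181 -0.0293] max [ 0.011   0.0228 -0.0102] ((-0.173004150390625, 2.5044784545898438), (41.348506927490234, 22.6650447845459), 87.07840728759766)
scene -0.012 35 min [-0.0026 -0.0102 -0.0119] max [ 0.0106  0.0121 -0.0053] ((4.65705680847168, 1.0528573989868164), (21.585268020629883, 12.59708023071289), 84.37519073486328)
scene lowest [-0.1186 -0.116  -0.1143]
[ 0.5828 -0.1577  0.3211]
```

The basket hangs straight in the grip: its underside is 0.1195 m below the TCP, it's centred, and its yaw is about −2.4° like the stand. I'll carry it over the bar next.

```bash
python3 -m creep '{"slide":[[0,0.06,0],[0,0.2,0],[0,0.36,0],[0,0.52,0],[0,0.68,0],[0,0.82,0],[0,0.92,0],[0,1,0],[0,1,0]],"twist":[[0,0,0],[0,0,0],[0,0,0],[0,0,0],[0,0,0],[0,0,0],[0,0,0],[0,0,0],[0,0,0]],"fingers":[-1,-1,-1,-1,-1,-1,-1,-1,-1]}'
```

```text
clock: 15.85
position: [0.5832, -0.0059, 0.3214]
ee_rot: [-0.0, 1.0, -0.023, 0.0]
contact_force: [0.1, -1.3, -1.4]
width: 0.0093
```

```bash
python3 -m creep '{"slide":[[0,0.06,0],[0,0.12,0],[0,0.16,0],[0,0.16,0]],"twist":[[0,0,0],[0,0,0],[0,0,0],[0,0,0]],"fingers":[-1,-1,-1,-1]}'; python3 - <<'E'
from h import *
d=optics.get_image("side"); crop(d,170,30,360,250,2.7,"pics/side12.png")
d=optics.get_image("scene"); crop(d,150,70,330,250,3,"pics/scene12.png")
d=optics.get_image("wrist"); cv2.imwrite("pics/wrist12.png",d["img"])
s=telemetry.get_state();print(s["position"],s["ee_rot"],s["width"],s["contact_force"])
E
```

```text
clock: 16.25
position: [0.5833, 0.0175, 0.3213]
ee_rot: [-0.0, 1.0, -0.023, -0.0]
contact_force: [0.2, -0.1, -1.6]
width: 0.0094
[0.58335009 0.0165508  0.3213165 ] [ 2.54295438e-04  9.99714950e-01 -2.38736902e-02 -7.05915557e-06] 0.009227875786143832 [ 0.04846875  1.17232011 -1.44729969]
```

View pics/side12.png

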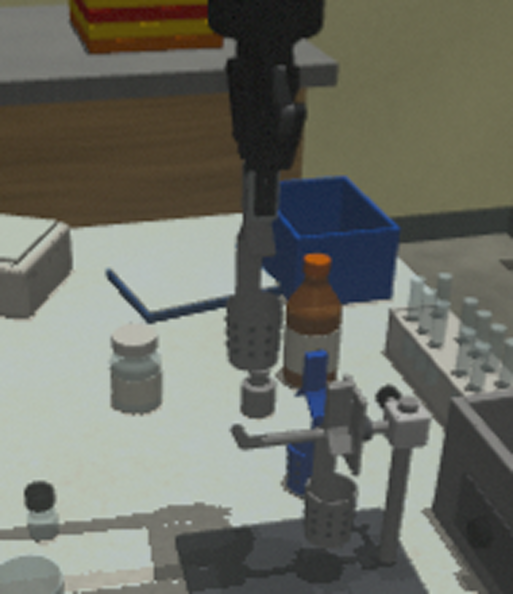

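View pics/scene12.png

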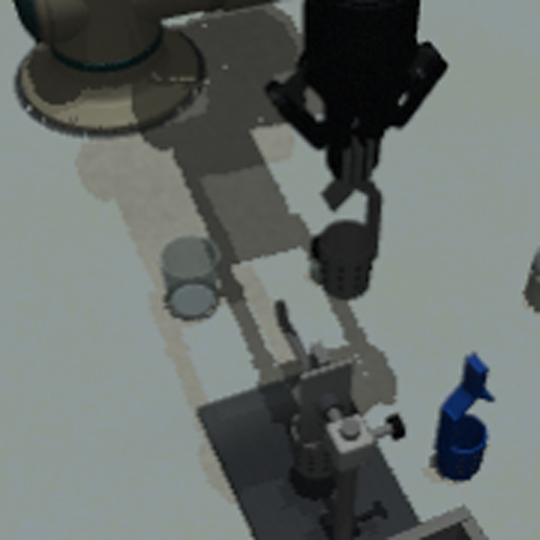

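View pics/wrist12.png

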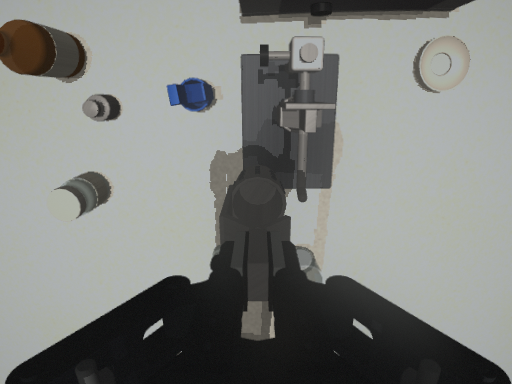

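```bash
python3 -m creep '{"slide":[[0,0,-0.06],[0,0,-0.18],[0,0,-0.32],[0,0,-0.46],[0,0,-0.58],[0,0,-0.68],[0,0,-0.75],[0,0,-0.79],[0,0,-0.79],[0,0,-0.79]],"twist":[[0,0,0],[0,0,0],[0,0,0],[0,0,0],[0,0,0],[0,0,0],[0,0,0],[0,0,0],[0,0,0],[0,0,0]],"fingers":[-1,-1,-1,-1,-1,-1,-1,-1,-1,-1]}'; python3 - <<'E'
from h import *
d=optics.get_image("side"); crop(d,170,30,360,250,2.7,"pics/side13.png")
d=optics.get_image("wrist"); cv2.imwrite("pics/wrist13.png",d["img"])
s=telemetry.get_state();print(s["position"],s["ee_rot"],s["width"],s["contact_force"])
E
python3 held.py
```

```text
clock: 17.4
position: [0.5838, 0.0167, 0.2033]
ee_rot: [0.0, 1.0, -0.024, 0.001]
contact_force: [0.9, -0.1, -2.2]
width: 0.0093
[0.58394136 0.01672874 0.20372315] [ 1.22190652e-04  9.99715678e-01 -2.38258095e-02  9.37428254e-04] 0.009179019939716627 [-0.92159088  0.08524303 -1.44005644]
side -0.125 21 min [-0.0184 -0.0196 -0.1194] max [ 0.0193 -0.004  -0.1152] ((-0.12121772766113281, -12.399113655090332), (13.985180854797363, 37.83489227294922), 85.60346221923828)
side -0.105 61 min [-0.0204 -0.0212 -0.105 ] max [ 0.0179  0.0012 -0.0951] ((-3.399991035461426, -12.907354354858398), (18.025461196899414, 39.075111389160156), 73.94681549072266)
side -0.085 104 min [-0.0218 -0.0232 -0.085 ] max [ 0.0196  0.0203 -0.0751] ((1.0470542907714844, -1.7613048553466797), (43.12748336791992, 40.479862213134766), 30.35466957092285)
side -0.03 86 min [-0.0102 -0.0196 -0.0291] max [ 0.0104  0.0228 -0.01  ] ((0.9646816253662109, 1.4135265350341797), (41.98442459106445, 20.51383399963379), 87.30987548828125)
side -0.012 47 min [-0.0097 -0.0115 -0.012 ] max [ 0.0104  0.0052 -0.004 ] ((-1.890436649322509
[... 196 characters left out ...]
 ] ((-2.658557891845703, 8.377969741821289), (40.26171875, 23.847003936767578), 14.702827453613281)
scene -0.085 57 min [-0.0214 -0.0152 -0.0848] max [ 0.0209  0.0205 -0.0753] ((-0.33884620666503906, 1.7785205841064453), (42.0630989074707, 35.81848907470703), 4.4660234451293945)
scene -0.03 70 min [-0.0117 -0.0198 -0.0276] max [ 0.0097  0.0234 -0.0102] ((-0.9094696044921875, 1.9083366394042969), (43.22853469848633, 20.177886962890625), 87.43292999267578)
scene -0.012 26 min [-0.0099 -0.0127 -0.0119] max [ 0.0103  0.0092 -0.0043] ((2.6880369186401367, -3.856996536254883), (27.307748794555664, 15.239249229431152), 57.73765563964844)
scene lowest [-0.1202 -0.1125 -0.1066]
[0.5839 0.0167 0.2037]
```

View pics/side13.png

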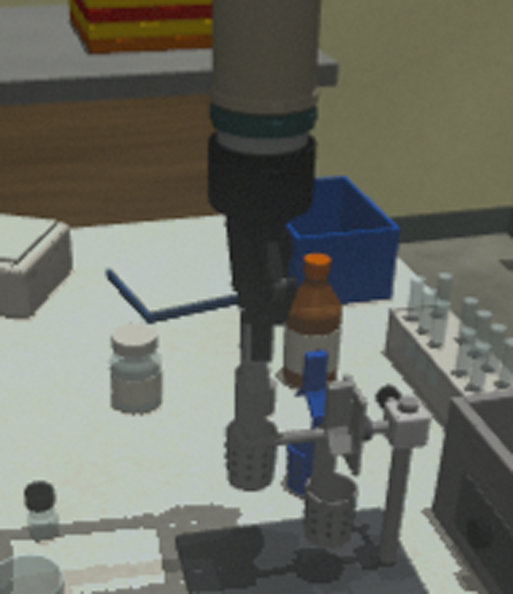

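View pics/wrist13.png

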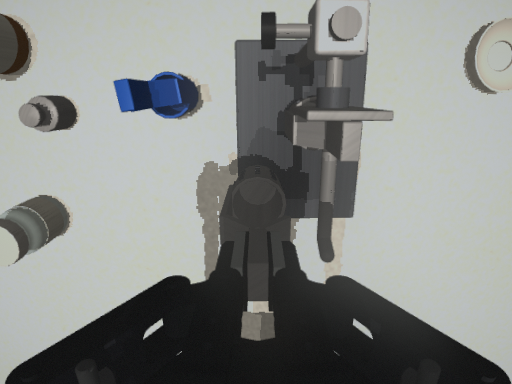

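```bash
python3 -m creep '{"slide":[[0,-0.03,0],[0,-0.08,0],[0,-0.13,0],[0,-0.18,0],[0,-0.23,0],[0,-0.27,0],[0,-0.3,0],[0,-0.319,0],[0,-0.319,0],[0,-0.319,0]],"twist":[[0,0,0],[0,0,0],[0,0,0],[0,0,0],[0,0,0],[0,0,0],[0,0,0],[0,0,0],[0,0,0],[0,0,0]],"fingers":[-1,-1,-1,-1,-1,-1,-1,-1,-1,-1]}'; python3 - <<'E'
from h import *
d=optics.get_image("side"); crop(d,200,90,330,250,3.7,"pics/side14.png")
d=optics.get_image("wrist"); cv2.imwrite("pics/wrist14.png",d["img"])
d=optics.get_image("scene"); crop(d,190,110,310,260,4,"pics/scene14.png")
s=telemetry.get_state();print(s["position"],s["ee_rot"],s["width"],s["contact_force"])
E
python3 held.py
```

```text
clock: 18.6
position: [0.5833, -0.0309, 0.2028]
ee_rot: [-0.0, 1.0, -0.024, -0.0]
contact_force: [0.0, 0.0, -1.9]
width: 0.009
[ 0.58329277 -0.03071893  0.20280556] [-5.05909509e-05  9.99720637e-01 -2.36356421e-02 -3.74591476e-05] 0.009298727110745175 [ 0.06651952 -1.1688113  -2.82954381]
side -0.125 41 min [-0.0187 -0.0197 -0.1241] max [ 0.0418 -0.0006 -0.1151] ((11.533468246459961, -10.289051055908203), (60.13617706298828, 18.204679489135742), 1.438956379890442)
side -0.105 87 min [-0.0203 -0.0215 -0.1049] max [ 0.0413  0.0192 -0.0951] ((11.245002746582031, -0.4679298400878906), (62.413597106933594, 39.886539459228516), 6.015140056610107)
side -0.085 134 min [-0.0213 -0.0222 -0.085 ] max [ 0.0191  0.0204 -0.0752] ((-0.3312501907348633, -0.9473609924316406), (40.92166519165039, 41.697357177734375), 15.812308311462402)
side -0.03 100 min [-0.0275 -0.0213 -0.03  ] max [ 0.01    0.0222 -0.0101] ((-9.348150253295898, -1.8388442993164062), (29.75905990600586, 42.827293395996094), 20.928874969482422)
side -0.012 49 min [-0.0096 -0.0122 -0.0119] max [ 0.0107  0.0096 -0.0051] ((-2.331294059
[... 383 characters left out ...]
47570800781, -13.338886260986328), (25.858430862426758, 65.1875991821289), 64.71453094482422)
scene -0.085 40 min [-0.0217 -0.0215 -0.0849] max [ 0.0192  0.0186 -0.0751] ((-3.3440396785736084, -4.444738388061523), (29.730138778686523, 42.978092193603516), 47.05488967895508)
scene -0.03 70 min [-0.0146 -0.0197 -0.0274] max [ 0.0109  0.0223 -0.0112] ((-1.9467382431030273, 1.573526382446289), (42.365997314453125, 23.448949813842773), 86.54595947265625)
scene -0.012 18 min [-0.0088 -0.0108 -0.0118] max [ 0.0095  0.0081 -0.0058] ((0.29077816009521484, -1.3240890502929688), (18.28605842590332, 18.810626983642578), 0.3296375274658203)
scene lowest [-0.1385 -0.1368 -0.1323]
[ 0.5833 -0.0307  0.2028]
```

View pics/side14.png

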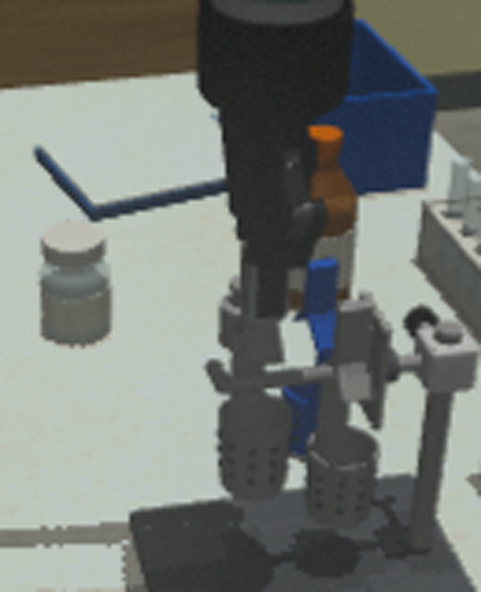

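View pics/scene14.png

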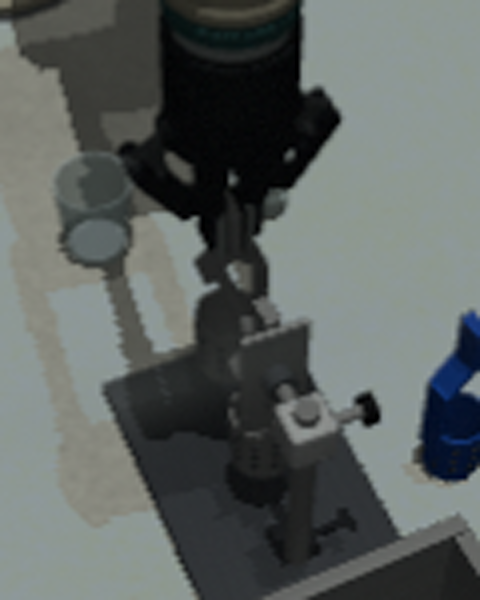

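View pics/wrist14.png

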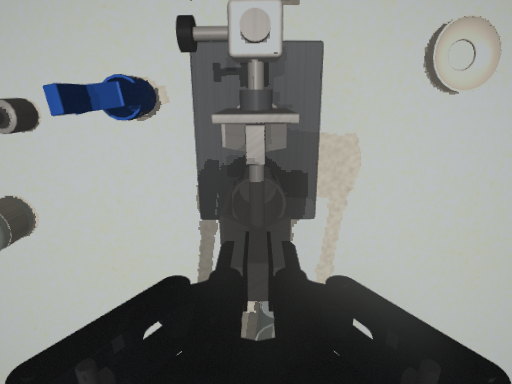

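The bar now runs through the second hook's mouth, with the cup below it at side (253,450) and the lip above it. I can lower the basket onto the bar.

```bash
python3 -m creep '{"slide":[[0,0,-0.03],[0,0,-0.07],[0,0,-0.11],[0,0,-0.14],[0,0,-0.17],[0,0,-0.19],[0,0,-0.2],[0,0,-0.2]],"twist":[[0,0,0],[0,0,0],[0,0,0],[0,0,0],[0,0,0],[0,0,0],[0,0,0],[0,0,0]],"fingers":[-1,-1,-1,-1,-1,-1,-1,-1]}'
```

```text
clock: 19.65
position: [0.5832, -0.031, 0.1726]
ee_rot: [0.0, 1.0, -0.024, -0.0]
contact_force: [0.2, -0.3, -1.4]
width: 0.0088
```

```bash
python3 -m creep '{"slide":[[0,0,-0.005],[0,0,-0.01],[0,0,-0.015],[0,0,-0.015]],"twist":[[0,0,0],[0,0,0],[0,0,0],[0,0,0]],"fingers":[-1,-1,-1,-1]}'; python3 -c "
from rig import telemetry as t
s=t.get_state();print(s['position'],s['contact_force'])"
```

```text
clock: 20.05
position: [0.5834, -0.0309, 0.1707]
ee_rot: [-0.0, 1.0, -0.024, 0.0]
contact_force: [-0.5, 1.1, -2.1]
width: 0.0096
[ 0.5833805  -0.0309481   0.17069867] [-0.4860914   1.08206983 -2.14979993]
```

```bash
python3 -m creep '{"slide":[[0,0,-0.004],[0,0,-0.008],[0,0,-0.008]],"twist":[[0,0,0],[0,0,0],[0,0,0]],"fingers":[-1,-1,-1]}'
```

```text
clock: 20.35
position: [0.5837, -0.0306, 0.1701]
ee_rot: [-0.0, 1.0, -0.024, 0.001]
contact_force: [0.1, 1.7, 3.0]
width: 0.0096
```

```bash
python3 -m creep '{"slide":[[0,0,-0.003],[0,0,-0.003],[0,0,-0.003]],"twist":[[0,0,0],[0,0,0],[0,0,0]],"fingers":[-1,-1,-1]}'; python3 -c "
from rig import telemetry as t
s=t.get_state();print(s['position'],s['contact_force'])"
```

```text
clock: 20.65
position: [0.5837, -0.0305, 0.1699]
ee_rot: [-0.0, 1.0, -0.024, 0.001]
contact_force: [-1.1, 3.5, 5.6]
width: 0.009
[ 0.58372747 -0.03047204  0.16994688] [-1.11439613  3.47656025  5.5937065 ]
```

Seated: the upward contact is about 5 N at the expected height. There's a small +y reaction, so I'll relieve it and then open.

```bash
python3 -m creep '{"slide":[[0,0.004,0.001],[0,0.008,0.002],[0,0.008,0.002]],"twist":[[0,0,0],[0,0,0],[0,0,0]],"fingers":[-1,-1,-1]}'; python3 -c "
from rig import telemetry as t
s=t.get_state();print(s['position'],s['contact_force'])"
```

```text
clock: 20.95
position: [0.5838, -0.0302, 0.1698]
ee_rot: [0.0, 1.0, -0.024, 0.001]
contact_force: [0.4, 0.8, 6.0]
width: 0.0094
[ 0.58375878 -0.03018324  0.16975775] [0.44695044 0.77666282 6.02641401]
```

```bash
python3 -m creep '{"slide":[[0,0,0.003],[0,0,0.003],[0,0,0.003],[0,0,0.003],[0,0,0.003],[0,0,0.003],[0,0,0.003],[0,0,0.003]],"twist":[[0,0,0],[0,0,0],[0,0,0],[0,0,0],[0,0,0],[0,0,0],[0,0,0],[0,0,0]],"fingers":[-1,-0.75,-0.7,-0.6,-0.5,-0.4,-0.35,-0.35]}'; python3 - <<'E'
from h import *
d=optics.get_image("side"); crop(d,200,90,330,250,3.7,"pics/side15.png")
d=optics.get_image("wrist"); cv2.imwrite("pics/wrist15.png",d["img"])
s=telemetry.get_state();print(s["position"],s["width"],s["contact_force"])
E
```

```text
clock: 21.75
position: [0.5833, -0.0298, 0.1697]
ee_rot: [0.0, 1.0, -0.024, -0.0]
contact_force: [-0.8, -0.2, 0.6]
width: 0.0277
[ 0.58330836 -0.02984466  0.16971026] 0.027781185256253758 [-0.12099946  0.32858924  0.06555385]
```

View pics/side15.png

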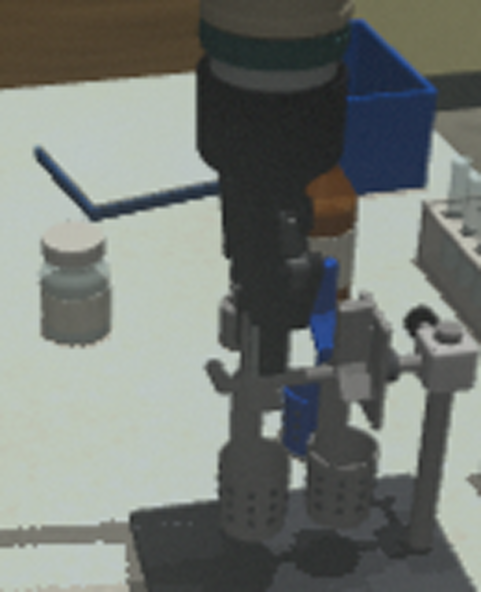

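View pics/wrist15.png

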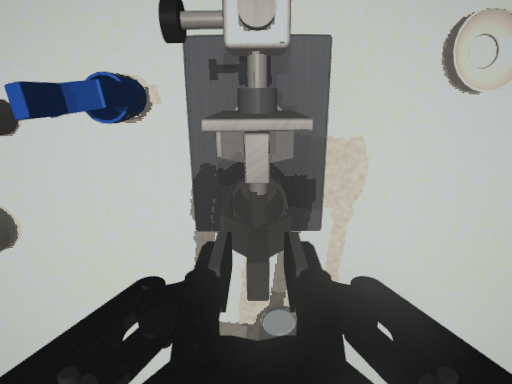

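The basket hangs on its own and the tab at (258,275) is clear of both open fingers, so I'll withdraw straight up.

```bash
python3 -m creep '{"slide":[[0,0,0.03],[0,0,0.08],[0,0,0.15],[0,0,0.25],[0,0,0.4],[0,0,0.6],[0,0,0.8],[0,0,0.95],[0,0,0.95],[0,0,0.95]],"twist":[[0,0,0],[0,0,0],[0,0,0],[0,0,0],[0,0,0],[0,0,0],[0,0,0],[0,0,0],[0,0,0],[0,0,0]],"fingers":[-0.35,-0.35,-0.35,-0.35,-0.35,-0.35,-0.35,-0.35,-0.35,-0.35]}'; python3 - <<'E'
from h import *
np.set_printoptions(precision=4,suppress=True)
d=optics.get_image("side"); crop(d,200,90,330,250,3.7,"pics/side16.png")
W=optics.get_image("wrist"); cv2.imwrite("pics/wrist16.png",W["img"])
P=cloud(W).reshape(-1,3)
def rg(nm,m):
    q=P[m]; print(nm,len(q), cv2.minAreaRect((q[:,:2]*1000).astype(np.float32)),q.min(0),q.max(0)) if len(q) else print(nm,0)
c=(abs(P[:,1]+.033)<.015)&(P[:,2]>.197)&(P[:,2]<.21)
rg("tab1",c&(P[:,0]>.61)&(P[:,0]<.66)); rg("tab2",c&(P[:,0]>.555)&(P[:,0]<.61))
rg("plate",(abs(P[:,1]+.033)<.03)&(P[:,0]>.64)&(P[:,0]<.67)&(P[:,2]>.19)&(P[:,2]<.1975))
s=telemetry.get_state();print(s["position"],s["contact_force"],s["clock"])
E
```

```text
clock: 22.85
position: [0.5833, -0.0298, 0.3129]
ee_rot: [0.0, 1.0, -0.024, 0.001]
contact_force: [-0.6, -0.3, -1.0]
width: 0.0277
tab1 300 ((640.7598876953125, -30.630964279174805), (20.02276039123535, 24.428306579589844), 89.54712677001953) [ 0.6285 -0.0407  0.1974] [ 0.6531 -0.0207  0.2032]
tab2 251 ((583.5691528320312, -29.527782440185547), (9.847232818603516, 19.52550506591797), 87.5826644897461) [ 0.5738 -0.0348  0.1971] [ 0.5934 -0.0246  0.2024]
plate 304 ((651.133544921875, -32.728485107421875), (43.232173919677734, 4.260673999786377), 87.34376525878906) [ 0.6481 -0.0543  0.1928] [ 0.6541 -0.0111  0.1974]
[ 0.5826 -0.0297  0.311 ] [ 0.214   0.5103 -0.1404] 22.95
```

View pics/side16.png

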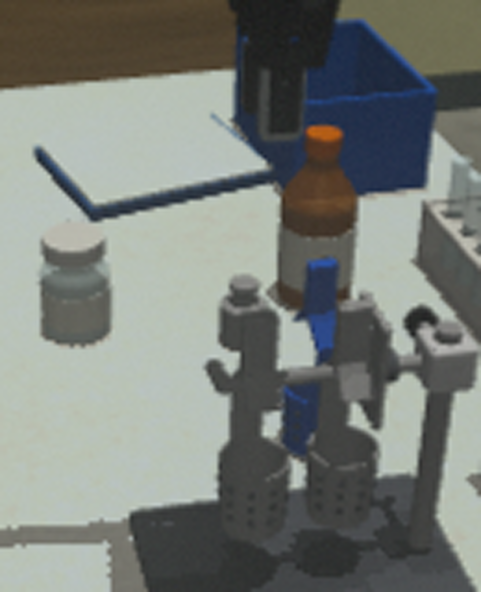

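View pics/wrist16.png

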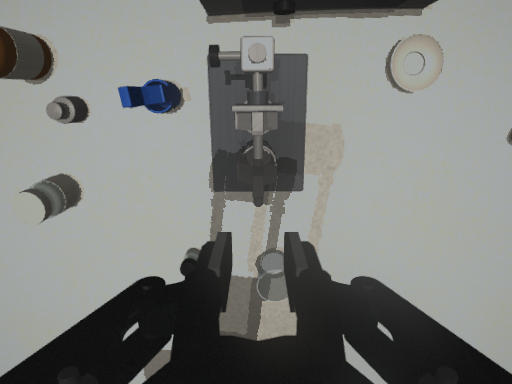

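Both baskets hang: second tab at x = 0.5836, first at about 0.6385, and the plate hasn't moved. I'll let any swing decay, confirm they're still, then hand in.

```bash
python3 -m creep '{"slide":[[0,0,0],[0,0,0],[0,0,0],[0,0,0],[0,0,0],[0,0,0],[0,0,0],[0,0,0],[0,0,0],[0,0,0],[0,0,0],[0,0,0],[0,0,0],[0,0,0],[0,0,0]],"twist":[[0,0,0],[0,0,0],[0,0,0],[0,0,0],[0,0,0],[0,0,0],[0,0,0],[0,0,0],[0,0,0],[0,0,0],[0,0,0],[0,0,0],[0,0,0],[0,0,0],[0,0,0]],"fingers":[-0.35,-0.35,-0.35,-0.35,-0.35,-0.35,-0.35,-0.35,-0.35,-0.35,-0.35,-0.35,-0.35,-0.35,-0.35]}'; python3 - <<'E'
from h import *
a=optics.get_image("side"); 
for _ in range(4): b=optics.get_image("side")
r=np.abs(a["img"].astype(int)-b["img"].astype(int))[120:260,220:350]; print("diff",r.mean(),(r.max(-1)>40).sum())
P=cloud(b).reshape(-1,3)
for nm,x in(("second",.5836),("first",.6385)):
    n=(abs(P[:,0]-x)<.024)&(abs(P[:,1]+.032)<.03)
    for lo,hi in((.055,.075),(.18,.2)):
        q=P[n&(P[:,2]>lo)&(P[:,2]<hi)]; print(nm,lo,len(q),np.round(q.min(0),4),np.round(q.max(0),4))
E
```

```text
clock: 24.45
position: [0.5833, -0.0298, 0.3122]
ee_rot: [0.0, 1.0, -0.024, 0.0]
contact_force: [0.1, 0.3, 0.6]
width: 0.0278
diff 1.026959706959707 0
second 0.055 126 [ 0.5627 -0.0522  0.055 ] [ 0.6034 -0.0119  0.0747]
second 0.18 88 [ 0.5739 -0.0365  0.1803] [ 0.5945 -0.0239  0.1999]
first 0.055 119 [ 0.6183 -0.0541  0.0553] [ 0.6559 -0.0134  0.075 ]
first 0.18 146 [ 0.6292 -0.0553  0.18  ] [ 0.6554 -0.0105  0.2   ]
```

```bash
python3 -c "
from rig import order
print(order.sign_off())"
```

```text
the job is handed in; nothing more can be done
None
```

The second basket now hangs on the drip bar in front of the first, and I handed the job in at about 24.7 s of the 72 s allowed; no verdict is reported.

- **First basket:** I slid it back low on both hook flanks until it met the stop plate, then held it there at about 6–8 N wrist force for over a second. That force is from the wrist sensor, not measured at the plate. The stop plate did not measurably move.
- **Second basket:** I gripped it by its tab, carried it over the bar, passed its mouth over the bar from the +y side and lowered it until it seated. I relieved a small sideways load before letting go.
- **Last checks:**
  - Both baskets hang upright, and side-camera pictures about 0.2 s apart showed no movement.
  - Tab centres are at x = 0.584 m and about 0.6385 m, roughly 55 mm apart (45 mm needed). In the stand's frame that puts the second near −34 mm and the first near +21 mm, both inside their limits.
  - The gripper was over 100 mm above the baskets and its force reading was at zero.
- **Not re-measured:** the bystanders looked undisturbed in the pictures, but I did not measure their positions again.
- **Disagreements:** the last wrist measurement of the first tab came out about 2 mm deeper because some stop plate points were mixed in. I relied on the earlier clean reading instead. The tool's reported position and the cameras agreed to about 2 mm.

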